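Wipe the saw jig clear of chips

TASK

Clear the loose steel chips out of the cut-off jig with the yellow scraper: take it out of the rack (only its two narrow ends can be reached there), stand it upright on the black mat and let go, then take it again by its broad faces so that it fits between the fences. Press it on the deck at the feed end, behind all the chips, and wipe towards the blue tray right to the edge of the deck, pressing all the way (about 10 newtons, never more than 30), so that every chip drops into the tray. Finish with the scraper standing upright on the middle of the mat and let go; do not push the chips with the fingers or disturb anything else.

Things in the scene. Friction and masses are not known exactly. Their poses are not given: they have to be found in the camera images.
- scraper: yellow scraper block with a white plastic wiping strip along its underside: 26 thick (own x), 62 wide (own y), 58 high (own z up), 160 g nominal (varies). The bottom 12 (strip) is 24 thick. Origin: centre of its underside (the wiping face). It starts upright in one slot of the rack.
- rack: fixed plywood rack, three slots side by side along own x (pitch 43, 31 clear, floor 6 above bench, open at both y ends). Origin: centre of underside. Dividers 12 thick, 50 long (y), tops 62 above bench. Blocks stand with their thickness along the rack's x: no room for fingers at their broad faces; the scraper's narrow ends stick out 6 at both y ends. Which slot holds which block varies.
- mat: fixed black rubber mat 90 (own x) x 110 (own y), 4 thick, flat on the bench; origin: centre of its underside.
- jig: fixed cut-off jig. Origin: middle of its channel, at bench level; own z up. The channel runs along own y from -110 to +110, 74 wide between two plywood fences (12 thick, tops 104 above bench), open at both ends; its floor is the deck. At the -y end a blue catch tray is fixed to the jig, below the deck. The +y end is the feed end. Two small clamp feet (12 high) outside the fences.
- deck: dark steel floor of the channel, 73 wide, 220 long (y from -110 to +110 in the jig's frame), same axes as the jig; origin: centre of its top face, 60 above the bench at rest. It rides on springs: it sinks straight down about 0.3 mm per newton of push, up to 9 mm.
- catch (a point): centre of the inner floor of the blue catch tray, 4 above the bench, at y=-159 in the jig's frame; axes as the jig. Inside 88 wide (x) by 110 long (y), rim 60 above the bench, open towards the deck's edge above it.
- chip1: loose bright steel chip (saw off-cut) number 1 of 4, 20 x 16 x 8 high, 20 g, starts lying flat on the deck between y=-70 and y=+43 of the jig's frame, anywhere across the channel; origin: centre of its underside.
- chip2: loose bright steel chip (saw off-cut) number 2 of 4, 20 x 16 x 8 high, 20 g, starts lying flat on the deck between y=-70 and y=+43 of the jig's frame, anywhere across the channel; origin: centre of its underside.
- chip3: loose bright steel chip (saw off-cut) number 3 of 4, 20 x 16 x 8 high, 20 g, starts lying flat on the deck between y=-70 and y=+43 of the jig's frame, anywhere across the channel; origin: centre of its underside.
- chip4: loose bright steel chip (saw off-cut) number 4 of 4, 20 x 16 x 8 high, 20 g, starts lying flat on the deck between y=-70 and y=+43 of the jig's frame, anywhere across the channel; origin: centre of its underside.
- sander: cork sanding block with a black face, 26 x 50 x 58, standing in another slot of the rack; loose bystander, to be left alone; origin: centre of its underside.
- spacer: plain brown wooden block, 26 x 50 x 58, standing in another slot of the rack; loose bystander, to be left alone; origin: centre of its underside.
- can: blue spray can, diameter 54, 150 high; loose bystander, to be left alone; origin: centre of its underside.
- carton: brown cardboard carton, 70 x 90 x 60 high; loose bystander, to be left alone; origin: centre of its underside.
- tape: white roll of edging tape, lying flat, outer diameter 90, 22 high; loose bystander, to be left alone; origin: centre of its underside.
- driver: red-handled screwdriver lying on the bench; loose bystander, to be left alone; origin: on its axis.
- jar: amber jar, diameter 60, 70 high; loose bystander, to be left alone; origin: centre of its underside.

How it is judged:
On the way, in this order (a step that is already met when the one before it is completed fails the run):
1. the scraper, out of the rack, has been set down upright on the mat and let go (x of scraper in the frame of mat between -0.033 and 0.033 m and y of scraper in the frame of mat between -0.043 and 0.043 m and z of scraper in the frame of mat between 0 and 0.009 m and angle between scraper's own z axis and vertical below 0.1 rad and contact force between the fingers and scraper below 0.2 N and linear speed of scraper below 0.02 m/s), for 0.2 s.
2. the scraper, taken again, is pressed upright on the deck with more than 3 N at the feed end (more than 65 mm beyond the jig's middle), behind the chips (y of scraper in the frame of jig above 0.065 m and contact force between scraper and deck above 3 N and angle between scraper's own z axis and vertical below 0.2 rad), for 0.2 s.
3. the scraper passes the middle of the deck (within 30 mm) still pressed with more than 3 N (y of scraper in the frame of jig between -0.03 and 0.03 m and contact force between scraper and deck above 3 N and angle between scraper's own z axis and vertical below 0.2 rad), for 0.1 s.
4. the scraper reaches the tray end (85 mm past the middle) still pressed with more than 3 N (y of scraper in the frame of jig below -0.085 m and contact force between scraper and deck above 3 N and angle between scraper's own z axis and vertical below 0.2 rad), for 0.1 s.
At the end, for the whole second after the job is handed in: All four chips lie in the blue catch tray (within 52 mm across and 60 mm along of the centre of its floor, less than 40 mm above it), and the scraper stands upright (within 0.1 rad) on the mat, its centre within 33 mm (mat x) and 43 mm (mat y) of the mat's centre, at rest and released (all of step 1 and x of chip1 in the frame of catch between -0.052 and 0.052 m and y of chip1 in the frame of catch between -0.06 and 0.06 m and z of chip1 in the frame of catch between -0.005 and 0.04 m and x of chip2 in the frame of catch between -0.052 and 0.052 m and y of chip2 in the frame of catch between -0.06 and 0.06 m and z of chip2 in the frame of catch between -0.005 and 0.04 m and x of chip3 in the frame of catch between -0.052 and 0.052 m and y of chip3 in the frame of catch between -0.06 and 0.06 m and z of chip3 in the frame of catch between -0.005 and 0.04 m and x of chip4 in the frame of catch between -0.052 and 0.052 m and y of chip4 in the frame of catch between -0.06 and 0.06 m and z of chip4 in the frame of catch between -0.005 and 0.04 m); the robot touches nothing.
It fails at once if a bystander (sander, spacer, can, carton, tape, driver or jar) is moved more than 25 mm (distance of any of sander, spacer, can, carton, tape, driver, jar from where it was at the start of the episode above 0.025 m).
It fails at once if the scraper is pressed on the deck harder than 30 N (contact force between scraper and deck above 30 N).
It fails at once if a chip is pushed or picked with the fingers instead of the scraper (more than 2 N) (contact force between the fingers and chip1 above 2 N or contact force between the fingers and chip2 above 2 N or contact force between the fingers and chip3 above 2 N or contact force between the fingers and chip4 above 2 N).
It also fails if it takes over 72 s, if anything falls off the work surface, if the arm or the gripper's body presses on something with over 40 N, if the wrist force passes 120 N, or if a joint passes its speed limit or range.

ROBOT

A 6-joint arm with a two-finger parallel gripper is mounted at the origin on the work surface. World frame = base frame: x ahead of the robot, y to its left, z up, the work surface at z = 0. Lengths are in m, angles in rad, forces in N, time in s.
With the tool pointing down it reaches from about 0.225 to 0.875 m from the base axis. Payload 3.4 kg.
Tool frame: the origin (TCP) lies at the very end of the fingers, on their centre line; the grasp point (between the pads) lies manip.pinch_z behind it (manip.pinch_z is the distance from the TCP to the grasp point, in m); z points along the fingers, y is the direction in which the jaws open and shut (so a half turn about z gives the same grasp; the last joint's range is limited). The gripper opens to 85 mm and grips with 20 to 120 N. Pads are 22 mm wide; open, the fingers measure 114 mm over their backs; the gripper's body (76 mm by 85 mm) begins 54 mm behind the grasp point. The pads swing forward as they close: fully open they stand 13 mm farther back than shut.
Start: joints at [1.152, 0.276, 1.505, -0, 1.361, -0.121], TCP at [0.169, 0.55, 0.231] pointing down, gripper open.
Joint ranges: [-2.89, 2.89], [-0.75, 2.08], [0.22, 2.7], [-1.18, 4.32], [0.11, 2.71], [-2.7, 2.7]. Speed limits (rad/s): [2.57, 2.57, 3.14, 3.14, 3.14, 3.14].

INTERFACE

Orientations are given as a unit quaternion [w, x, y, z].
In Python, from rig import manip, imaging, workorder gives the robot as it stands.
- The arm moves only by the tool apply_moves, never from a script. Its argument "moves" is one flat list of numbers, 7 for each row, row after row: the finger opening in m, from 0 to 0.0854, then the shift along the tool's x, y, z in m, then the turn, a rotation vector about the tool's x, y, z in rad. In form: [jaw, tx, ty, tz, rx, ry, rz, jaw, tx, ty, tz, rx, ry, rz, ...]. A call has exactly 8 rows; each row shifts and turns the pose as measured when the row begins, along the tool's axes as they then stand; what a row does not reach is not made up. A row lasts 1/12 s, in which the tool goes at most 41.7 mm and 7.16 degrees, less where a joint would pass 70% of its speed; a pose out of reach is approached as far as the arm can. A call with a gripper value outside its range is refused whole. The fingers move at their own pace and stop on an object; "newtons" is the grip in N (left out, the last holds). Time passes only in rows, so rows that do not move let the fingers close, or fill a call up. It gives the time, the measured TCP pose, the force and the opening at its end, in the units of the state.
- manip.get_state(): the state, without advancing time (a new reading comes with each control period).
- imaging.get_image(name): name is "side" or "top"; returns a dict with "image" (480x640x3 uint8, red, green, blue), "range_z" (480x640 float32, m along the optical axis (not along the pixel's ray), 0 where there is no reading), "fx", "fy", "cx", "cy" (pixels), "R" (3x3) and "t" (3): a world point X has camera coordinates R X + t. Camera axes: x right, y down, z forward; pixel columns grow to the right and rows downward; lengths in m; the calibration is good to about 2 mm. A picture is of the moment at which its call begins.
- workorder.sign_off(): hands the job in, once; it reports no verdict.
The state is a dict: "clock": time; "qpos": joint angles; "qd": joint speeds; "effort": joint torques, N m; "position": TCP position; "ee_rot": TCP orientation; "contact_force": force on the tool from outside, world axes, zero at the start; "moment": the same for the moment, N m; "width": finger opening in m.
Only numpy, scipy, OpenCV 4.12 (cv2) and the standard library are available. Lean on these libraries where they do the work, as an engineer would, in place of code of your own. Each camera call takes 0.05 s, during which the arm holds its last target.

## Working session

There is one attempt and no reset: what is moved stays moved. The work goes in short steps, Python scripts to look and compute and a tool call to move; the robot and the scene stay as the last step left them, time stands still between calls to the robot, and variables do not carry over. Pictures are saved under pics/ and viewed, and the job is handed in when it is done.

Besides the shell and the picture viewer there is one more tool, called after "Emit:" as name(argument=value, ...) on one line, values as JSON. apply_moves: Moves the arm, as the interface text tells. Its arguments: {"type":"object","properties":{"moves":{"type":"array"},"newtons":{"type":"number"}},"required":["moves"]}

```bash
ls; mkdir -p pics
python3 - <<'E'
from rig import manip, imaging, workorder
import cv2,numpy as np,pickle
print(manip.get_state(), manip.pinch_z)
for n in("side","top"):
    d=imaging.get_image(n); pickle.dump(d,open(n+"0.pkl","wb"))
    cv2.imwrite(f"pics/{n}0.png",d["image"][:,:,::-1])
    print(n,d["fx"],d["fy"],d["cx"],d["cy"],d["R"],d["t"])
E
```

```text
pics
{'clock': 0.0, 'qpos': array([ 1.15203337e+00,  2.76583384e-01,  1.50615872e+00, -1.85254706e-05,
        1.36072380e+00, -1.20949257e-01]), 'qd': array([ 0.00071486,  0.00131369, -0.00102581, -0.00063832, -0.00075305,
       -0.000468  ]), 'effort': array([-1.75370544e-03, -4.16771686e+01, -2.45820451e+01, -2.37594977e-04,
        1.08690889e-02, -6.67331577e-07]), 'position': array([0.16848016, 0.54918549, 0.23043616]), 'ee_rot': array([-2.40968148e-04,  1.48355183e-01,  9.88933700e-01, -9.05143218e-04]), 'contact_force': array([ 0.34192205, -0.60097969,  0.01246526]), 'moment': array([0.00754609, 0.01761671, 0.03191149]), 'width': 0.08507322744674428} 0.0187
side 436.64255484307915 436.64255484307915 317.7652213117775 242.85290579453348 [[-0.97580295 -0.21862367 -0.00350738]
 [-0.15911366  0.72100612 -0.6744131 ]
 [ 0.14997151 -0.65753621 -0.7383459 ]] [0.57223283 0.11600833 1.09101181]
top 446.90351118624545 446.90351118624545 315.85304433073577 240.58785694740268 [[ 0.00579391 -0.99993565 -0.00975379]
 [-0.99694806 -0.00501666 -0.07790629]
 [ 0.07785234  0.0101754  -0.99691297]] [0.03024995 0.54925611 0.91786371]
```

View pics/top0.png

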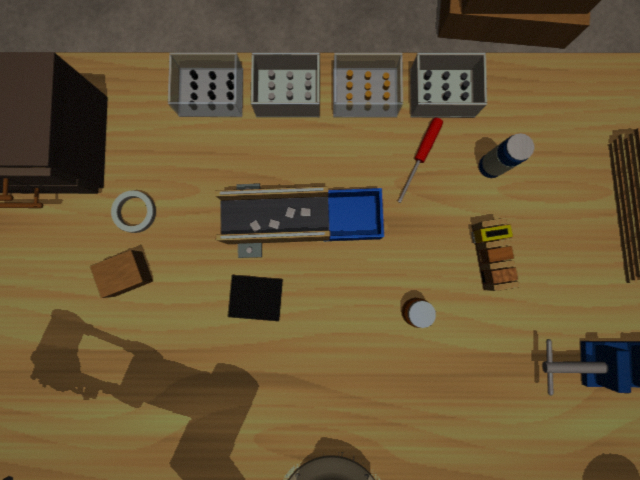

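View pics/side0.png

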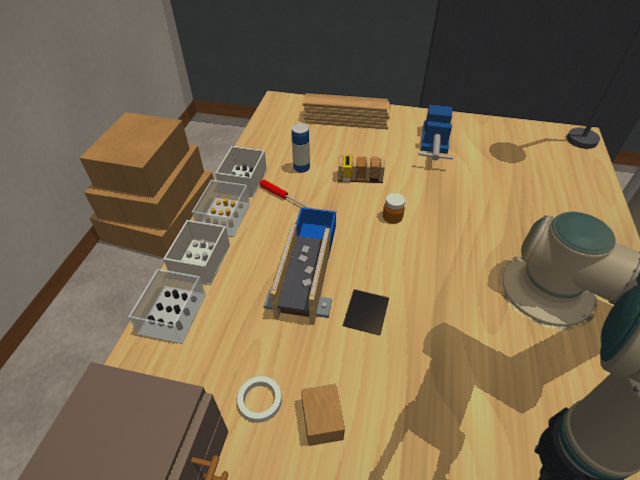

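```bash
cat > h.py <<'E'
import numpy as np,cv2,pickle
def cloud(d):
    v,u=np.mgrid[0:480,0:640]; z=d["range_z"]
    P=np.stack([(u-d["cx"])*z/d["fx"],(v-d["cy"])*z/d["fy"],z],-1)
    return (P-d["t"])@d["R"]
def proj(d,X):
    c=np.asarray(X)@d["R"].T+d["t"]; return np.stack([d["fx"]*c[...,0]/c[...,2]+d["cx"],d["fy"]*c[...,1]/c[...,2]+d["cy"]],-1)
def crop(d,r0,r1,c0,c1,s,name):
    cv2.imwrite(name,cv2.resize(d["image"][r0:r1,c0:c1,::-1],None,fx=s,fy=s,interpolation=cv2.INTER_NEAREST))
def rect(P,m,name):
    p=P[m]; r=cv2.minAreaRect((p[:,:2]*1000).astype(np.float32)); print(name,len(p),np.round(r[0],1),np.round(r[1],1),round(r[2],1),"z",np.round(np.percentile(p[:,2],[5,50,95])*1000,1)); return r
E
python3 - <<'E'
from h import *
d=pickle.load(open("top0.pkl","rb"));P=cloud(d)
im=d["image"].astype(int)
hsv=cv2.cvtColor(d["image"],cv2.COLOR_RGB2HSV)
crop(d,210,300,460,540,7,"pics/rack0.png"); crop(d,175,330,200,400,4,"pics/jig0.png")
v,u=np.mgrid[0:480,0:640]
def box(a,b,c,e): return (v>=a)&(v<b)&(u>=c)&(u<e)
z=P[...,2]
rect(P,box(265,330,220,292)&(im.sum(-1)<90)&(abs(z-.004)<.006),"mat")
rect(P,box(220,242,475,520)&(z>.055)&(z<.08),"scr")
rect(P,box(220,300,470,530)&(z>.04)&(z<.08),"rack")
rect(P,box(180,255,205,340)&(z>.095)&(z<.115),"fences")
rect(P,box(180,255,205,335)&(z>.05)&(z<.065),"deck")
for (uu,vv) in [(496,233),(290,213),(306,212),(274,224),(255,226),(255,297),(215,195),(430,315),(518,147)]:
    print(uu,vv,P[vv,uu].round(4))
E
```

```text
mat 2078 [428.7 162.2] [108.2  87.6] 85.5 z [0.9 3.6 6.4]
scr 591 [ 568.1 -328.3] [42.9 65.4] 0.7 z [59.8 63.2 66.3]
rack 1938 [ 521.8 -335.4] [141.1  63.6] 10.6 z [47.4 62.9 66.2]
fences 1496 [596.1 118.3] [ 98.5 219. ] 2.4 z [ 99.4 104.  107.6]
deck 3551 [596.1 111.5] [ 98.5 234.1] 2.3 z [56.5 59.3 62.3]
496 233 [ 0.5625 -0.3263  0.0675]
290 213 [0.601  0.0851 0.0663]
306 212 [0.603  0.0529 0.0673]
274 224 [0.5781 0.1166 0.0708]
255 226 [0.5744 0.1553 0.0657]
255 297 [0.4297 0.1619 0.0042]
215 195 [0.6305 0.2286 0.1023]
430 315 [ 0.3999 -0.1923  0.0694]
518 147 [ 0.7132 -0.3381  0.1503]
```

Run:
```python
from h import *
d=pickle.load(open("side0.pkl","rb"));crop(d,140,200,320,400,8,"pics/rackside0.png")
```

```text
(no output)
```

View pics/rack0.png

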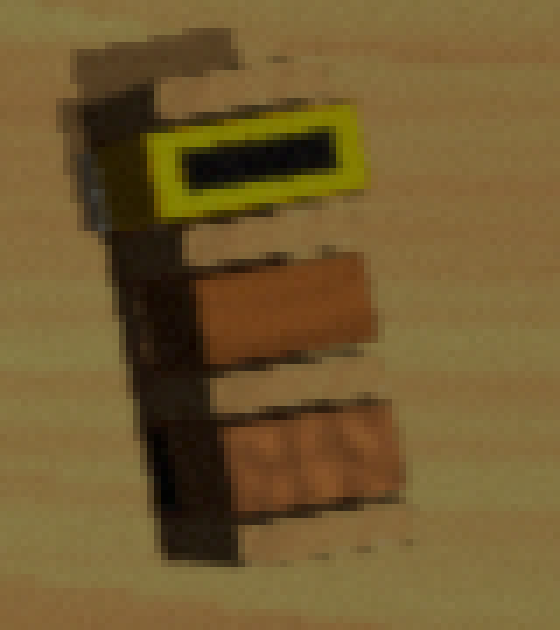

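View pics/jig0.png

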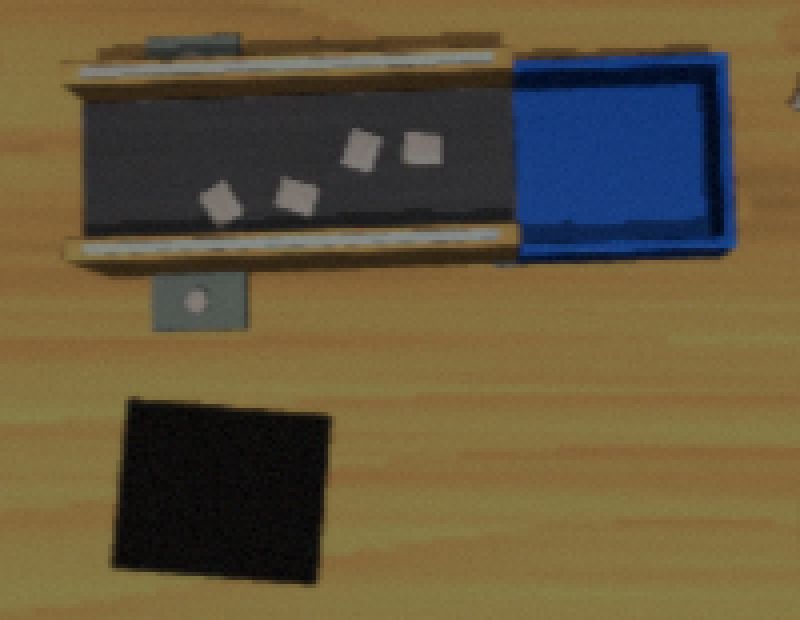

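View pics/rackside0.png

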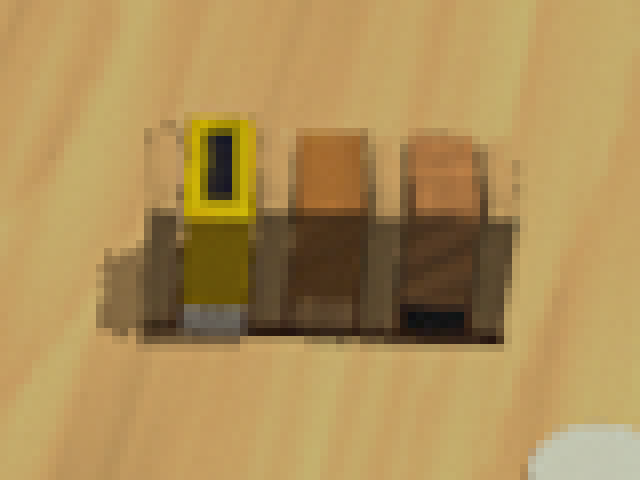

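```bash
cat >> h.py <<'E'
def ray(d,uv,z):
    uv=np.atleast_2d(uv).astype(float); k=np.stack([(uv[:,0]-d["cx"])/d["fx"],(uv[:,1]-d["cy"])/d["fy"],np.ones(len(uv))],-1)@d["R"]
    o=-d["R"].T@d["t"]; s=(z-o[2])/k[:,2]; return o+s[:,None]*k
E
python3 - <<'E'
from h import *
t=pickle.load(open("top0.pkl","rb"));s=pickle.load(open("side0.pkl","rb"))
def show(n,p):
    c=p[:,:2].mean(0); print(n,c.round(4)); 
    for i in range(4): e=p[(i+1)%4]-p[i]; print("   ",np.linalg.norm(e[:2]).round(4),np.degrees(np.arctan2(e[1],e[0])).round(1))
o=-.5
q=np.array([(148,135),(365,100),(370,190),(160,220)])/7.+[460,210]+o
show("scr top",ray(t,q,.064))
q=np.array([(190,120),(253,120),(252,215),(183,215)])/8.+[320,140]+o
show("scr side",ray(s,q,.064))
q=np.array([(128,400),(331,416),(317,584),(112,567)])/4.+[200,175]+o
show("mat",ray(t,q,.004))
# fences by depth
for d,n in((t,"top"),(s,"side")):
    P=cloud(d);z=P[...,2];m=(abs(z-.104)<.006)&(abs(P[...,0]-.596)<.07)&(abs(P[...,1]-.118)<.13)
    rect(P,m,"fence "+n)
    for lo,hi in((.52,.596),(.596,.67)):
        mm=m&(P[...,0]>lo)&(P[...,0]<hi); p=P[mm]; k=np.polyfit(p[:,1],p[:,0],1); print(len(p),"x at y=.118:",np.polyval(k,.118).round(4),"slope deg",np.degrees(np.arctan(k[0])).round(2), p[:,1].min().round(4),p[:,1].max().round(4))
# chips
q=np.array([(222,203),(297,196),(361,150),(422,149)])/4.+[200,175]+o
C=ray(t,q,.068)
a=np.radians(2.4);c=np.array([.596,.118]);R=np.array([[np.cos(a),-np.sin(a)],[np.sin(a),np.cos(a)]])
print("chips jig",((C[:,:2]-c)@R).round(4))
q=np.array([(84,100),(84,235),(515,75),(515,228)])/4.+[200,175]+o
print("deck pts jig",((ray(t,q,.06)[:,:2]-c)@R).round(4))
E
```

```text
scr top [ 0.5638 -0.3292]
    0.063 -80.5
    0.0259 -178.5
    0.0606 98.4
    0.0246 6.7
scr side [ 0.5676 -0.3282]
    0.0246 -167.6
    0.0599 99.3
    0.0262 12.4
    0.06 -82.2
mat [0.4289 0.162 ]
    0.1087 -94.1
    0.0887 175.9
    0.109 85.7
    0.0885 -4.3
fence top 1445 [596.1 118.3] [ 98.5 219. ] 2.4 z [100.4 104.1 107.6]
724 x at y=.118: 0.5527 slope deg -2.38 0.0071 0.2255
721 x at y=.118: 0.6384 slope deg -2.34 0.0113 0.2292
fence side 790 [599.3 118.1] [ 98.8 222.4] 2.5 z [101.1 105.8 108.9]
388 x at y=.118: 0.5555 slope deg -2.47 0.0073 0.2271
402 x at y=.118: 0.6411 slope deg -2.45 0.0091 0.2307
chips jig [[-0.0187  0.0378]
 [-0.0166  0.0001]
 [ 0.0054 -0.0327]
 [ 0.0048 -0.0634]]
deck pts jig [[ 0.0375  0.1079]
 [-0.0315  0.1092]
 [ 0.0421 -0.1117]
 [-0.036  -0.1087]]
```

```bash
cat > go.py <<'E'
import sys
from h import *
from rig import manip
from scipy.spatial.transform import Rotation as Ro
s=manip.get_state()
x,y,z,th=map(float,sys.argv[1:5])
q=s["ee_rot"];R=Ro.from_quat([q[1],q[2],q[3],q[0]])
a=np.radians(th);T=np.array([[-np.sin(a),np.cos(a),0],[np.cos(a),np.sin(a),0],[0,0,-1]]).T
# columns: x=(-sin,cos) , y=(cos,sin), z down
T=np.column_stack([[-np.sin(a),np.cos(a),0],[np.cos(a),np.sin(a),0],[0,0,-1]])
d=np.array([x,y,z])-s["position"]
Y=R.as_matrix()[:,1]
print("clock",round(s["clock"],2),"pos",s["position"].round(4),"yaw",np.degrees(np.arctan2(Y[1],Y[0])).round(2),"w",round(s["width"],4),"F",s["contact_force"].round(1),"q6",s["qpos"][5].round(2))
print("shift cur tool mm",(R.inv().apply(d)*1000).round(1),"in target tool mm",(T.T@d*1000).round(1),"rotvec",(R.inv()*Ro.from_matrix(T)).as_rotvec().round(4))
E
python3 go.py .5655 -.3285 .2 99
```

```text
clock 0.1 pos [0.1685 0.5493 0.2305] yaw 72.94 w 0.0856 F [-0.  -0.7  0.4] q6 -0.12
shift cur tool mm [-637.1 -722.6   31.6] in target tool mm [-254.8 -929.1   30.5] rotvec [-0.0016 -0.0006 -0.4549]
```

Emit:
apply_moves(moves=[0.085,0,0,0,0,0,-0.114,0.085,0,0,0,0,0,-0.114,0.085,0,0,0,0,0,-0.114,0.085,0,0,0,0,0,-0.112,0.085,-0.0105,-0.0385,0,0,0,0,0.085,-0.0105,-0.0385,0,0,0,0,0.085,-0.0105,-0.0385,0,0,0,0,0.085,-0.0105,-0.0385,0,0,0,0], newtons=50)

```text
clock: 0.77
position: [0.2357, 0.4063, 0.2251]
ee_rot: [-0.003, -0.095, 0.995, -0.002]
contact_force: [0.8, -0.6, 0.2]
width: 0.0855
```

```bash
python3 go.py .5655 -.3285 .2 99
```

```text
clock 0.77 pos [0.2357 0.4063 0.2251] yaw 100.94 w 0.0855 F [ 0.8 -0.6  0.2] q6 -0.87
shift cur tool mm [-184.5 -783.9   26.4] in target tool mm [-210.8 -777.3   25.1] rotvec [-0.0033 -0.0064  0.0338]
```

Emit:
apply_moves(moves=[0.085,-0.01,-0.039,0,0,0,0.004,0.085,-0.01,-0.039,0,0,0,0.004,0.085,-0.01,-0.039,0,0,0,0.004,0.085,-0.01,-0.039,0,0,0,0.004,0.085,-0.01,-0.039,0,0,0,0.004,0.085,-0.01,-0.039,0,0,0,0.004,0.085,-0.01,-0.039,0,0,0,0.004,0.085,-0.01,-0.039,0,0,0,0.004])

```text
clock: 1.43
position: [0.3694, 0.1006, 0.2241]
ee_rot: [-0.003, -0.082, 0.997, -0.003]
contact_force: [0.7, 0.9, -0.0]
width: 0.085
```

```bash
python3 go.py .5655 -.3285 .2 99
```

```text
clock 1.43 pos [0.3694 0.1006 0.2241] yaw 99.39 w 0.085 F [ 0.7  0.9 -0. ] q6 -1.64
shift cur tool mm [-123.7 -455.2   25.5] in target tool mm [-126.6 -454.5   24.1] rotvec [-0.0051 -0.0071  0.0067]
```

Emit:
apply_moves(moves=[0.085,-0.011,-0.039,0,0,0,0.001,0.085,-0.011,-0.039,0,0,0,0.001,0.085,-0.011,-0.039,0,0,0,0.001,0.085,-0.011,-0.039,0,0,0,0.001,0.085,-0.011,-0.039,0,0,0,0.001,0.085,-0.011,-0.039,0,0,0,0.001,0.085,-0.011,-0.039,0,0,0,0.001,0.085,-0.011,-0.039,0,0,0,0.001])

```text
clock: 2.1
position: [0.5034, -0.2048, 0.2233]
ee_rot: [-0.004, -0.075, 0.997, -0.001]
contact_force: [0.9, 0.2, -0.1]
width: 0.0856
```

```bash
python3 go.py .5655 -.3285 .16 99
```

```text
clock 2.1 pos [ 0.5034 -0.2048  0.2233] yaw 98.59 w 0.0856 F [ 0.9  0.2 -0.1] q6 -2.23
shift cur tool mm [ -43.5 -131.5   63.1] in target tool mm [ -42.  -131.9   63.3] rotvec [-0.0017 -0.0079 -0.0072]
```

Emit:
apply_moves(moves=[0.085,-0.009,-0.027,0.012,0,-0.002,-0.002,0.085,-0.009,-0.027,0.012,0,-0.002,-0.002,0.085,-0.009,-0.027,0.012,0,-0.002,-0.002,0.085,-0.009,-0.027,0.012,0,-0.002,-0.002,0.085,-0.006,-0.02,0.012,0,0,0,0.085,0,0,0,0,0,0,0.085,0,0,0,0,0,0,0.085,0,0,0,0,0,0])

```text
clock: 2.77
position: [0.5674, -0.3416, 0.155]
ee_rot: [-0.001, -0.074, 0.997, -0.001]
contact_force: [-0.1, -0.2, 0.9]
width: 0.0852
```

```bash
python3 go.py .5655 -.3285 .1 99;python3 - <<'E'
from h import *
from rig import imaging
for n,b in(("top",(170,330,420,580)),("side",(80,230,280,440))):
    d=imaging.get_image(n); pickle.dump(d,open(n+"1.pkl","wb")); crop(d,*b,4,f"pics/{n}1.png")
E
```

```text
clock 2.77 pos [ 0.5674 -0.3416  0.155 ] yaw 98.5 w 0.0852 F [-0.1 -0.2  0.9] q6 -2.36
shift cur tool mm [-0.2 13.3 55. ] in target tool mm [-0.1 13.2 55. ] rotvec [-0.0009 -0.0023 -0.0087]
```

View pics/side1.png

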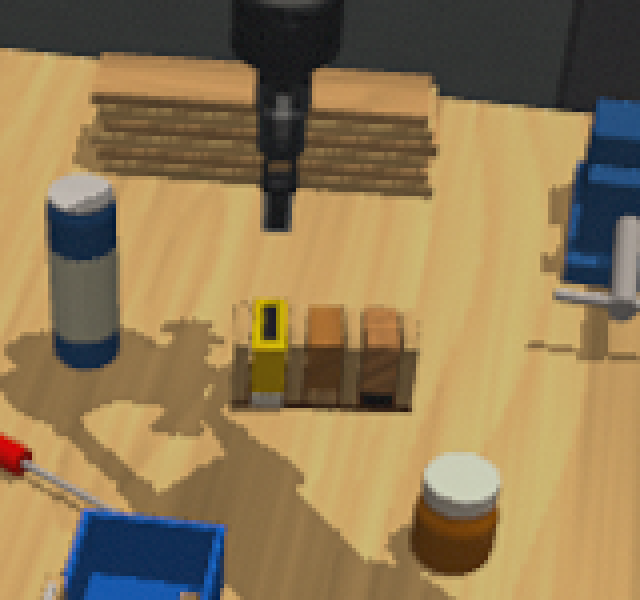

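View pics/top1.png

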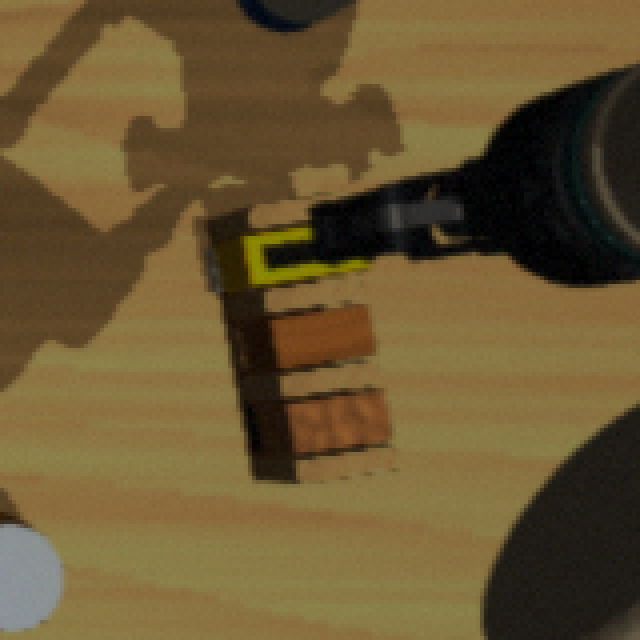

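Run:
```python
from h import *
s=pickle.load(open("side1.pkl","rb"));t=pickle.load(open("top1.pkl","rb"))
a=np.radians(98.5);y=np.array([np.cos(a),np.sin(a),0]);p=np.array([.5674,-.3416,.155])
for off,dz in((.0425,.0),(.0425,.013),(.055,.013)):
    print(((proj(s,p+y*off+[0,0,dz])+.5-[280,80])*4).round(1))
# finger lower band cols -> x at the finger's plane
c=np.array([.5655,-.3285,.064]); b=np.radians(99); e=np.array([np.cos(b),np.sin(b),0])
print("scr near end top centre predicted", ((proj(s,c+e*.031)+.5-[280,80])*4).round(1),"seen ~ (269,345)")
P=cloud(s);m=np.zeros((480,640),bool);m[80+185//4:80+228//4,280+264//4:280+290//4]=1
print(P[m&(P[...,2]>.12)].mean(0).round(4),np.percentile(P[m&(P[...,2]>.1)],[5,95],axis=0).round(4))
```

```text
[277.5 245.4]
[278.4 230. ]
[278.  240.1]
scr near end top centre predicted [271.9 348.4] seen ~ (269,345)
[ 0.5617 -0.2848  0.1971] [[ 0.555  -0.2942  0.1792]
 [ 0.5699 -0.2679  0.2227]]
```

Emit:
apply_moves(moves=[0.085,0,0.0135,0,0,-0.002,-0.008,0.085,0,0,0.01,0,0,0,0.085,0,0,0.015,0,0,0,0.085,0,0,0.015,0,0,0,0.085,0,0,0.015,0,0,0,0.085,0,0,0.015,0,0,0,0.085,0,0,0,0,0,0,0.085,0,0,0,0,0,0])

```text
clock: 3.53
position: [0.5654, -0.3171, 0.089]
ee_rot: [0.004, -0.083, 0.997, -0.003]
contact_force: [1.2, 0.0, -0.1]
width: 0.0849
```

```bash
python3 go.py .567 -.3285 .02 99
```

```text
clock 3.53 pos [ 0.5654 -0.3171  0.089 ] yaw 99.57 w 0.0849 F [ 1.2  0.  -0.1] q6 -2.36
shift cur tool mm [  0.9 -11.   69.1] in target tool mm [  0.2 -11.5  69. ] rotvec [-0.0062  0.0079  0.0099]
```

Emit:
apply_moves(moves=[0.085,0,-0.006,0,-0.004,0.006,0.006,0.085,0,0,0,0,0,0,0.085,0,0,0,0,0,0,0.085,0,0,0,0,0,0,0.085,0,0,0,0,0,0,0.085,0,0,0,0,0,0,0.085,0,0,0,0,0,0,0.085,0,0,0,0,0,0])

```text
clock: 4.2
position: [0.5687, -0.3242, 0.0943]
ee_rot: [0.004, -0.081, 0.997, -0.004]
contact_force: [-0.9, -0.1, -0.6]
width: 0.085
```

```bash
python3 go.py .567 -.3285 .02 99
```

```text
clock 4.2 pos [ 0.5687 -0.3242  0.0943] yaw 99.26 w 0.085 F [-0.9 -0.1 -0.6] q6 -2.36
shift cur tool mm [ 2.9 -3.4 74.3] in target tool mm [ 2.3 -4.  74.3] rotvec [-0.0077  0.0071  0.0045]
```

Emit:
apply_moves(moves=[0.085,0.001,-0.004,0.005,-0.006,0.006,0.004,0.085,0,0,0.01,0,0,0,0.085,0,0,0.01,0,0,0,0.085,0,0,0.008,0,0,0,0.085,0,0,0,0,0,0,0.085,0,0,0,0,0,0,0.085,0,0,0,0,0,0,0.085,0,0,0,0,0,0])

```text
clock: 4.87
position: [0.5672, -0.3282, 0.0554]
ee_rot: [-0.001, -0.078, 0.997, 0.001]
contact_force: [0.2, -0.7, 0.3]
width: 0.0849
```

```bash
python3 go.py .567 -.3285 .02 99
```

```text
clock 4.87 pos [ 0.5672 -0.3282  0.0554] yaw 98.99 w 0.0849 F [ 0.2 -0.7  0.3] q6 -2.36
shift cur tool mm [ 0.1 -0.3 35.4] in target tool mm [ 0.2 -0.3 35.4] rotvec [ 0.0019 -0.0025 -0.0002]
```

Well aligned. Descend to 20 mm and close.

Emit:
apply_moves(moves=[0.085,0,0,0.009,0,0,0,0.085,0,0,0.009,0,0,0,0.085,0,0,0.009,0,0,0,0.085,0,0,0.006,0,0,0,0.085,0,0,0,0,0,0,0.085,0,0,0,0,0,0,0.085,0,0,0,0,0,0,0.085,0,0,0,0,0,0])

```text
clock: 5.53
position: [0.5673, -0.3281, 0.019]
ee_rot: [-0.001, -0.078, 0.997, 0.001]
contact_force: [0.9, -0.5, -0.2]
width: 0.0852
```

```bash
python3 go.py .567 -.3285 .02 99
```

```text
clock 5.53 pos [ 0.5673 -0.3281  0.019 ] yaw 99.0 w 0.0852 F [ 0.9 -0.5 -0.2] q6 -2.36
shift cur tool mm [ 0.3 -0.4 -1. ] in target tool mm [ 0.3 -0.4 -1. ] rotvec [ 0.0016 -0.0022 -0.    ]
```

Emit:
apply_moves(moves=[0.05,0,0,0,0,0,0,0.05,0,0,0,0,0,0,0.05,0,0,0,0,0,0,0.05,0,0,0,0,0,0,0.05,0,0,0,0,0,0,0.05,0,0,0,0,0,0,0.05,0,0,0,0,0,0,0.05,0,0,0,0,0,0], newtons=50)

```text
clock: 6.2
position: [0.5676, -0.3281, 0.0199]
ee_rot: [-0.001, -0.078, 0.997, 0.0]
contact_force: [0.2, 0.1, -1.4]
width: 0.0616
```

```bash
python3 go.py .567 -.3285 .12 99;python3 - <<'E'
from h import *
from rig import imaging
d=imaging.get_image("side"); crop(d,80,230,280,440,4,f"pics/side2.png")
E
```

```text
clock 6.2 pos [ 0.5676 -0.3281  0.0199] yaw 99.0 w 0.0616 F [ 0.2  0.1 -1.4] q6 -2.36
shift cur tool mm [   0.8   -0.2 -100.1] in target tool mm [   0.7   -0.2 -100.1] rotvec [ 0.0008 -0.0011  0.    ]
```

View pics/side2.png

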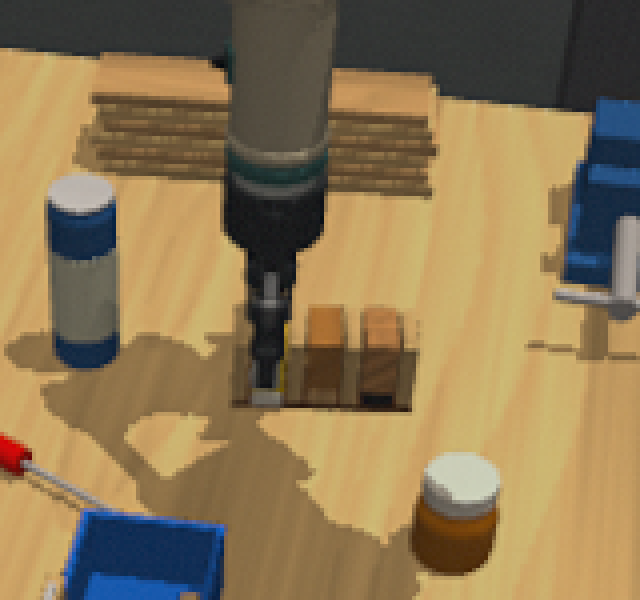

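Emit:
apply_moves(moves=[0.05,0,0,-0.005,0,0,0,0.05,0,0,-0.01,0,0,0,0.05,0,0,-0.012,0,0,0,0.05,0,0,-0.015,0,0,0,0.05,0,0,-0.015,0,0,0,0.05,0,0,-0.015,0,0,0,0.05,0,0,-0.015,0,0,0,0.05,0,0,-0.015,0,0,0])

```text
clock: 6.92
position: [0.565, -0.3263, 0.1253]
ee_rot: [-0.004, -0.078, 0.997, 0.004]
contact_force: [0.1, -0.7, -2.4]
width: 0.0613
```

```bash
python3 go.py .429 .162 .13 99
```

```text
clock 6.92 pos [ 0.565  -0.3263  0.1253] yaw 98.99 w 0.0613 F [ 0.1 -0.7 -2.4] q6 -2.36
shift cur tool mm [ 5.800e+01  5.036e+02 -4.000e-01] in target tool mm [ 57.9 503.5  -4.7] rotvec [ 0.0077 -0.008  -0.0001]
```

Emit:
apply_moves(moves=[0.05,0.0045,0.02,-0.004,0,0,0,0.05,0.0045,0.035,-0.003,0,0,0,0.05,0.0045,0.035,-0.003,0,0,0,0.05,0.0045,0.035,0,0,0,0,0.05,0.0045,0.035,0,0,0,0,0.05,0.0045,0.035,0,0,0,0,0.05,0.0045,0.035,0,0,0,0,0.05,0.0045,0.035,0,0,0,0])

```text
clock: 7.58
position: [0.4921, -0.0721, 0.1465]
ee_rot: [0.006, -0.073, 0.997, -0.005]
contact_force: [1.4, 0.6, -1.9]
width: 0.0615
```

```bash
python3 go.py .429 .162 .1 99
```

```text
clock 7.58 pos [ 0.4921 -0.0721  0.1465] yaw 98.34 w 0.0615 F [ 1.4  0.6 -1.9] q6 -2.0
shift cur tool mm [ 29.  241.3  43.6] in target tool mm [ 25.7 241.1  46.5] rotvec [-0.0109  0.0109 -0.0114]
```

Emit:
apply_moves(moves=[0.05,0.005,0.035,0,-0.002,0.002,-0.002,0.05,0.005,0.035,0,-0.002,0.002,-0.002,0.05,0.005,0.035,0,-0.002,0.002,-0.002,0.05,0.005,0.035,0,-0.002,0.002,-0.002,0.05,0.004,0.035,0,0,0,-0.002,0.05,0.002,0.025,0,0,0,0,0.05,0,0.01,0,0,0,0,0.05,0,0,0,0,0,0])

```text
clock: 8.25
position: [0.4272, 0.1468, 0.1528]
ee_rot: [0.006, -0.08, 0.997, 0.001]
contact_force: [1.0, 0.5, -2.4]
width: 0.0616
```

```bash
python3 go.py .429 .162 .04 99
```

```text
clock 8.25 pos [0.4272 0.1468 0.1528] yaw 99.19 w 0.0616 F [ 1.   0.5 -2.4] q6 -1.55
shift cur tool mm [ -2.9  14.7 112.9] in target tool mm [ -4.2  14.7 112.8] rotvec [0.0002 0.012  0.0033]
```

Emit:
apply_moves(moves=[0.05,-0.002,0.008,0.01,0,0.01,0.003,0.05,-0.001,0.004,0.015,0,0,0,0.05,0,0,0.018,0,0,0,0.05,0,0,0.018,0,0,0,0.05,0,0,0.018,0,0,0,0.05,0,0,0.012,0,0,0,0.05,0,0,0,0,0,0,0.05,0,0,0,0,0,0])

```text
clock: 8.92
position: [0.4341, 0.1573, 0.0591]
ee_rot: [0.004, -0.076, 0.997, -0.001]
contact_force: [0.1, -0.1, -2.0]
width: 0.0614
```

```bash
python3 go.py .429 .162 .018 99
```

```text
clock 8.92 pos [0.4341 0.1573 0.0591] yaw 98.67 w 0.0614 F [ 0.1 -0.1 -2. ] q6 -1.52
shift cur tool mm [ 4.7  5.5 41. ] in target tool mm [ 4.3  5.5 41.1] rotvec [-0.0017  0.008  -0.0058]
```

Emit:
apply_moves(moves=[0.05,0.003,0.003,0.006,0,0.007,-0.005,0.05,0,0,0.01,0,0,0,0.05,0,0,0.01,0,0,0,0.05,0,0,0.007,0,0,0,0.05,0,0,0.002,0,0,0,0.05,0,0,0,0,0,0,0.05,0,0,0,0,0,0,0.05,0,0,0,0,0,0])

```text
clock: 9.58
position: [0.4355, 0.1597, 0.0256]
ee_rot: [0.004, -0.077, 0.997, -0.0]
contact_force: [0.4, 0.0, -2.5]
width: 0.0617
```

```bash
python3 go.py .429 .162 .018 99
```

```text
clock 9.58 pos [0.4355 0.1597 0.0256] yaw 98.78 w 0.0617 F [ 0.4  0.  -2.5] q6 -1.52
shift cur tool mm [6.1 3.2 7.6] in target tool mm [6.  3.3 7.6] rotvec [-0.0012  0.0083 -0.0038]
```

Emit:
apply_moves(moves=[0.05,0.004,0.002,0,0,0.008,0,0.05,0,0,0.003,0,0.004,0,0.05,0,0,0.002,0,0,0,0.05,0,0,0.002,0,0,0,0.05,0,0,0.001,0,0,0,0.05,0,0,0,0,0,0,0.05,0,0,0,0,0,0,0.05,0,0,0,0,0,0])

```text
clock: 10.25
position: [0.4318, 0.1617, 0.0182]
ee_rot: [-0.001, -0.077, 0.997, -0.001]
contact_force: [-0.1, -0.3, -2.1]
width: 0.0619
```

```bash
python3 go.py .429 .162 .018 99
```

```text
clock 10.25 pos [0.4318 0.1617 0.0182] yaw 98.8 w 0.0619 F [-0.1 -0.3 -2.1] q6 -1.52
shift cur tool mm [2.7 0.8 0.2] in target tool mm [2.7 0.8 0.2] rotvec [-0.001  -0.0017 -0.0035]
```

Emit:
apply_moves(moves=[0.05,0,0,0.001,0,0,0,0.05,0,0,0.0005,0,0,0,0.05,0,0,0,0,0,0,0.05,0,0,0,0,0,0,0.05,0,0,0,0,0,0,0.05,0,0,0,0,0,0,0.05,0,0,0,0,0,0,0.05,0,0,0,0,0,0])

```text
clock: 10.92
position: [0.4323, 0.1617, 0.0178]
ee_rot: [-0.0, -0.077, 0.997, -0.0]
contact_force: [-0.9, -0.1, 0.8]
width: 0.0617
```

Emit:
apply_moves(moves=[0.085,0,0,0,0,0,0,0.085,0,0,0,0,0,0,0.085,0,0,0,0,0,0,0.085,0,0,0,0,0,0,0.085,0,0,0,0,0,0,0.085,0,0,-0.004,0,0,0,0.085,0,0,-0.008,0,0,0,0.085,0,0,-0.012,0,0,0])

```text
clock: 11.58
position: [0.4316, 0.1615, 0.042]
ee_rot: [-0.002, -0.077, 0.997, -0.001]
contact_force: [-0.1, 0.0, -0.2]
width: 0.0854
```

```bash
python3 go.py .432 .162 .13 9
```

```text
clock 11.58 pos [0.4316 0.1615 0.042 ] yaw 98.79 w 0.0854 F [-0.1  0.  -0.2] q6 -1.52
shift cur tool mm [ -0.2   0.3 -88. ] in target tool mm [  0.4   0.5 -88. ] rotvec [-0.0037 -0.002   1.5671]
```

Emit:
apply_moves(moves=[0.085,0,0,-0.02,0,0,0,0.085,0,0,-0.025,0,0,0,0.085,0,0,-0.02,0,0,0,0.085,0,0,-0.01,0,0,0,0.085,0,0,0,0,0,0.12,0.085,0,0,0,0,0,0.12,0.085,0,0,0,0,0,0.12,0.085,0,0,0,0,0,0.12])

```text
clock: 12.25
position: [0.4339, 0.1622, 0.1299]
ee_rot: [0.004, 0.171, 0.985, 0.001]
contact_force: [-0.3, 0.2, -1.0]
width: 0.0848
```

Emit:
apply_moves(moves=[0.085,0,0,0,0,0,0.12,0.085,0,0,0,0,0,0.12,0.085,0,0,0,0,0,0.12,0.085,0,0,0,0,0,0.12,0.085,0,0,0,0,0,0.12,0.085,0,0,0,0,0,0.12,0.085,0,0,0,0,0,0.08,0.085,0,0,0,0,0,0])

```text
clock: 12.92
position: [0.4339, 0.1623, 0.1368]
ee_rot: [0.006, 0.557, 0.83, 0.005]
contact_force: [0.5, 0.4, -0.3]
width: 0.0851
```

```bash
python3 go.py .432 .162 .13 9;python3 - <<'E'
from h import *
from rig import imaging
for n,b in(("top",(230,350,200,320)),("side",(240,390,290,450))):
    d=imaging.get_image(n); pickle.dump(d,open(n+"3.pkl","wb")); crop(d,*b,4,f"pics/{n}3.png")
E
```

```text
clock 12.92 pos [0.4339 0.1623 0.1368] yaw 22.3 w 0.0851 F [ 0.5  0.4 -0.3] q6 -0.18
shift cur tool mm [ 0.5 -1.9  6.7] in target tool mm [ 0.  -1.9  6.8] rotvec [0.015  0.0019 0.2322]
```

View pics/side3.png

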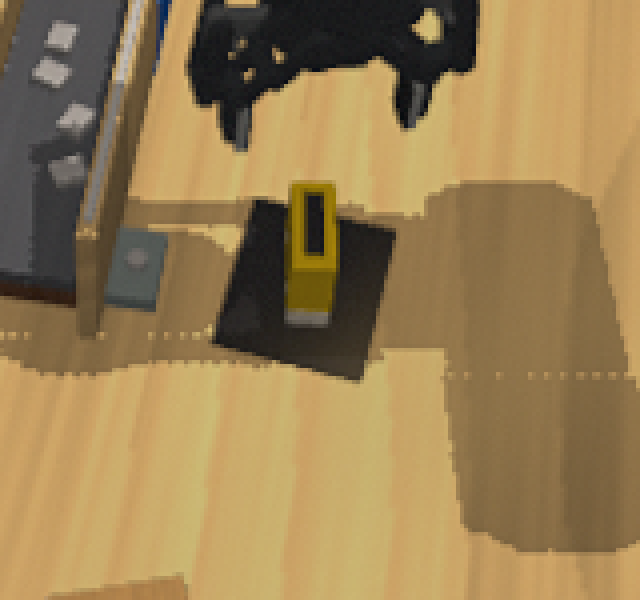

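View pics/top3.png

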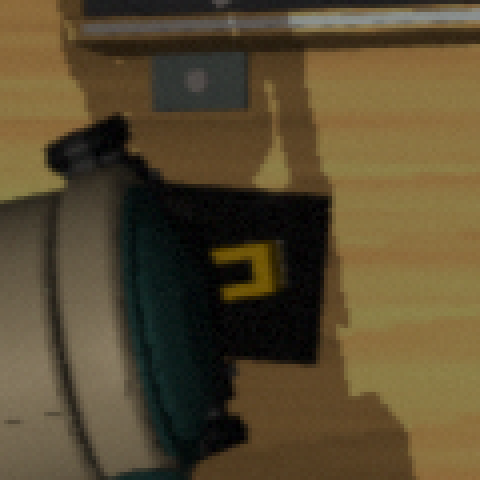

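```bash
python3 - <<'E'
from h import *
s=pickle.load(open("side3.pkl","rb"))
q=np.array([(291,183),(337,184),(336,269),(288,268)])/4.+[290,240]-.5
p=ray(s,q,.062);print(p[:,:2].mean(0).round(4))
for i in range(4): e=p[(i+1)%4]-p[i]; print("   ",np.linalg.norm(e[:2]).round(4),np.degrees(np.arctan2(e[1],e[0])).round(1))
E
python3 go.py .433 .162 .1 9
```

```text
[0.4323 0.1613]
    0.0269 -169.1
    0.0598 97.2
    0.027 11.1
    0.0599 -82.9
clock 13.02 pos [0.434  0.1623 0.1367] yaw 22.51 w 0.0849 F [1.  1.  0.5] q6 -0.18
shift cur tool mm [ 0.2 -1.5 36.6] in target tool mm [-0.1 -1.  36.7] rotvec [0.0151 0.0019 0.2358]
```

Emit:
apply_moves(moves=[0.085,0,0,0,0.007,0,0.12,0.085,0,0,0,0.007,0,0.1,0.085,0,-0.001,0.008,0,0,0.01,0.085,0,0,0.01,0,0,0,0.085,0,0,0.01,0,0,0,0.085,0,0,0.01,0,0,0,0.085,0,0,0,0,0,0,0.085,0,0,0,0,0,0])

```text
clock: 13.68
position: [0.4323, 0.1619, 0.0973]
ee_rot: [0.002, 0.642, 0.767, 0.0]
contact_force: [0.7, 0.3, 0.5]
width: 0.0849
```

```bash
python3 go.py .432 .1615 .024 8.8
```

```text
clock 13.68 pos [0.4323 0.1619 0.0973] yaw 10.09 w 0.0849 F [0.7 0.3 0.5] q6 0.03
shift cur tool mm [-0.2 -0.6 73.3] in target tool mm [-0.4 -0.3 73.3] rotvec [0.0028 0.0018 0.0225]
```

Emit:
apply_moves(moves=[0.085,0,0,0.006,0,0,0.023,0.085,0,0,0.014,0,0,0,0.085,0,0,0.014,0,0,0,0.085,0,0,0.014,0,0,0,0.085,0,0,0.01,0,0,0,0.085,0,0,0.005,0,0,0,0.085,0,0,0,0,0,0,0.085,0,0,0,0,0,0])

```text
clock: 14.35
position: [0.4353, 0.1625, 0.0333]
ee_rot: [0.004, 0.651, 0.759, 0.003]
contact_force: [-0.6, 0.7, 0.7]
width: 0.085
```

```bash
python3 go.py .432 .1615 .024 8.8
```

```text
clock 14.35 pos [0.4353 0.1625 0.0333] yaw 8.83 w 0.085 F [-0.6  0.7  0.7] q6 0.06
shift cur tool mm [-0.4 -3.5  9.3] in target tool mm [-0.5 -3.4  9.3] rotvec [0.0101 0.0014 0.0006]
```

Emit:
apply_moves(moves=[0.085,0,-0.003,0.003,0.009,0,0,0.085,0,0,0.003,0,0,0,0.085,0,0,0.002,0,0,0,0.085,0,0,0,0,0,0,0.085,0,0,0,0,0,0,0.085,0,0,0,0,0,0,0.085,0,0,0,0,0,0,0.085,0,0,0,0,0,0])

```text
clock: 15.02
position: [0.4342, 0.1625, 0.0271]
ee_rot: [0.002, 0.65, 0.76, 0.002]
contact_force: [0.1, 0.9, -1.1]
width: 0.085
```

```bash
python3 go.py .432 .1615 .024 8.8
```

```text
clock 15.02 pos [0.4342 0.1625 0.0271] yaw 8.84 w 0.085 F [ 0.1  0.9 -1.1] q6 0.06
shift cur tool mm [-0.6 -2.4  3. ] in target tool mm [-0.6 -2.4  3.1] rotvec [0.0061 0.0011 0.0008]
```

Close with the grip at 80 N.

Emit:
apply_moves(moves=[0.085,0,-0.002,0.003,0.006,0,0,0.085,0,0,0.001,0,0,0,0.085,0,0,0,0,0,0,0.015,0,0,0,0,0,0,0.015,0,0,0,0,0,0,0.015,0,0,0,0,0,0,0.015,0,0,0,0,0,0,0.015,0,0,0,0,0,0], newtons=70)

```text
clock: 15.68
position: [0.4318, 0.1621, 0.0227]
ee_rot: [0.0, 0.651, 0.759, -0.001]
contact_force: [-0.4, -0.2, 38.8]
width: 0.0253
```

Emit:
apply_moves(moves=[0.015,0,0,0,0,0,0,0.015,0,0,0,0,0,0,0.015,0,0,0,0,0,0,0.015,0,0,0,0,0,0,0.015,0,0,0,0,0,0,0.015,0,0,0,0,0,0,0.015,0,0,0,0,0,0,0.015,0,0,0,0,0,0])

```text
clock: 16.35
position: [0.432, 0.1621, 0.0228]
ee_rot: [0.0, 0.651, 0.76, -0.001]
contact_force: [-0.2, -0.4, 0.1]
width: 0.0253
```

```bash
python3 go.py .432 .1615 .2 92.4
```

```text
clock 16.35 pos [0.432  0.1621 0.0228] yaw 8.84 w 0.0253 F [-0.2 -0.4  0.1] q6 0.06
shift cur tool mm [  -0.8   -0.2 -177.2] in target tool mm [   0.    -0.6 -177.2] rotvec [-1.2000e-03  4.0000e-04 -1.4584e+00]
```

Emit:
apply_moves(moves=[0.015,0,0,-0.01,0,0,0,0.015,0,0,-0.02,0,0,0,0.015,0,0,-0.025,0,0,0,0.015,0,0,-0.025,0,0,0,0.015,0,0,-0.025,0,0,-0.06,0.015,0,0,-0.025,0,0,-0.1,0.015,0,0,-0.02,0,0,-0.12,0.015,0,0,-0.01,0,0,-0.12])

```text
clock: 17.02
position: [0.4262, 0.161, 0.1836]
ee_rot: [-0.007, 0.48, 0.877, -0.007]
contact_force: [1.2, 0.3, -2.7]
width: 0.025
```

Emit:
apply_moves(moves=[0.015,0,0,0,0,0,-0.12,0.015,0,0,0,0,0,-0.12,0.015,0,0,0,0,0,-0.12,0.015,0,0,0,0,0,-0.12,0.015,0,0,0,0,0,-0.12,0.015,0,0,0,0,0,-0.12,0.015,0,0,0,0,0,-0.12,0.015,0,0,0,0,0,-0.12])

```text
clock: 17.68
position: [0.4245, 0.1607, 0.1845]
ee_rot: [-0.009, 0.001, 1.0, -0.002]
contact_force: [-0.4, 0.7, -3.2]
width: 0.0254
```

```bash
python3 go.py .5943 .2059 .2 92.4
```

```text
clock 17.68 pos [0.4245 0.1607 0.1845] yaw 89.93 w 0.0254 F [-0.4  0.7 -3.2] q6 -1.36
shift cur tool mm [-169.4   45.3  -18.8] in target tool mm [-171.5   38.1  -15.5] rotvec [-0.0045 -0.0183 -0.0431]
```

Emit:
apply_moves(moves=[0.015,-0.02,0.006,0,0,-0.004,0,0.015,-0.03,0.007,0,0,-0.004,0,0.015,-0.03,0.007,0,0,-0.004,0,0.015,-0.03,0.007,0,0,-0.004,0,0.015,-0.025,0.005,0,0,0,0,0.015,-0.01,0.002,0,0,0,0,0.015,0,0,0,0,0,0,0.015,0,0,0,0,0,0])

```text
clock: 18.35
position: [0.5674, 0.195, 0.1754]
ee_rot: [-0.009, -0.002, 1.0, -0.004]
contact_force: [-0.9, -0.6, -2.6]
width: 0.0253
```

```bash
python3 go.py .5943 .2059 .2 92.4
```

```text
clock 18.35 pos [0.5674 0.195  0.1754] yaw 90.24 w 0.0253 F [-0.9 -0.6 -2.6] q6 -1.36
shift cur tool mm [-26.5  10.6 -25.2] in target tool mm [-27.3   9.8 -24.6] rotvec [-0.0079 -0.0175 -0.0377]
```

Emit:
apply_moves(moves=[0.015,-0.012,0.005,0,-0.006,-0.016,-0.036,0.015,-0.008,0.003,0,0,0,0,0.015,0,0,0,0,0,0,0.015,0,0,0,0,0,0,0.015,0,0,0,0,0,0,0.015,0,0,0,0,0,0,0.015,0,0,0,0,0,0,0.015,0,0,0,0,0,0])

```text
clock: 19.02
position: [0.5778, 0.2016, 0.1746]
ee_rot: [-0.007, -0.02, 1.0, -0.002]
contact_force: [0.1, 0.5, -1.9]
width: 0.0255
```

```bash
python3 go.py .5943 .2059 .085 92.4
```

```text
clock 19.02 pos [0.5778 0.2016 0.1746] yaw 92.26 w 0.0255 F [ 0.1  0.5 -1.9] q6 -1.39
shift cur tool mm [-17.8   4.1  89.4] in target tool mm [-16.6   3.6  89.6] rotvec [-0.0045 -0.0134 -0.0025]
```

Emit:
apply_moves(moves=[0.015,-0.016,0.004,0,-0.004,-0.013,-0.002,0.015,-0.002,0,0,0,0,0,0.015,0,0,0,0,0,0,0.015,0,0,0,0,0,0,0.015,0,0,0,0,0,0,0.015,0,0,0,0,0,0,0.015,0,0,0,0,0,0,0.015,0,0,0,0,0,0])

```text
clock: 19.68
position: [0.5925, 0.2053, 0.1747]
ee_rot: [-0.002, -0.02, 1.0, -0.001]
contact_force: [-0.4, 0.1, -1.6]
width: 0.0252
```

```bash
python3 go.py .5943 .2059 .085 92.4;python3 - <<'E'
from h import *
from rig import imaging
for n,b in(("top",(150,270,180,340)),("side",(180,330,220,380))):
    d=imaging.get_image(n); pickle.dump(d,open(n+"4.pkl","wb")); crop(d,*b,4,f"pics/{n}4.png")
E
```

```text
clock 19.68 pos [0.5925 0.2053 0.1747] yaw 92.34 w 0.0252 F [-0.4  0.1 -1.6] q6 -1.39
shift cur tool mm [-2.2  0.7 89.7] in target tool mm [-1.8  0.5 89.7] rotvec [-0.0017 -0.0047 -0.001 ]
```

View pics/side4.png

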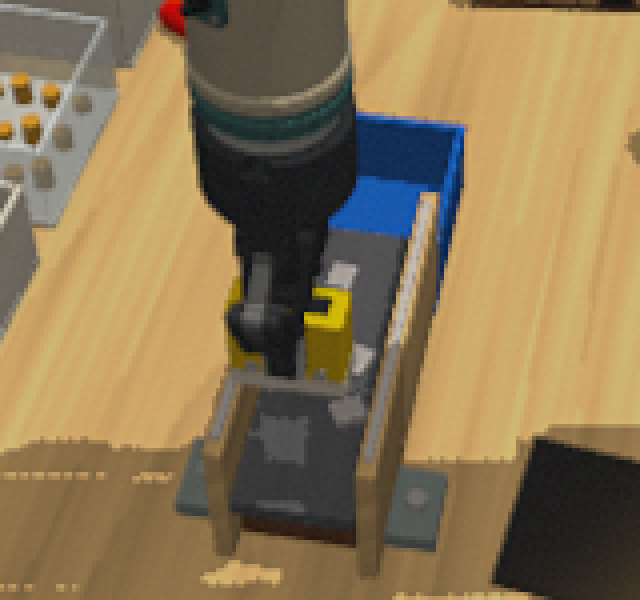

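View pics/top4.png

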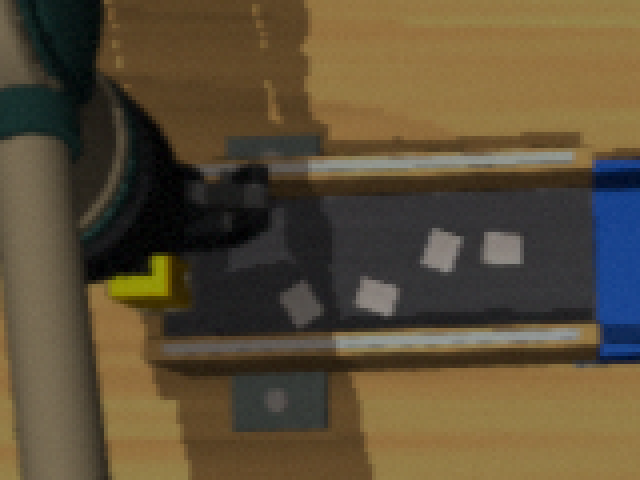

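Run:
```python
from h import *
s=pickle.load(open("side4.pkl","rb"))
a=np.radians(92.3);y=np.array([np.cos(a),np.sin(a),0]);x=np.array([np.sin(a),-np.cos(a),0])
p=np.array([.5925,.2053,.1559])
for q in (p+.012*y+.031*x,p+.012*y-.031*x,p+.013*y+.031*x+[0,0,.058],p+.013*y-.031*x+[0,0,.058]): print(((proj(s,q)+.5-[220,180])*4).round(1))
# back-project seen strip bottom edge ends
o=ray(s,np.array([(231,381),(351,391)])/4.+[220,180]-.5,.1559);print(o.round(4), o.mean(0))
```

```text
[234.5 384.2]
[349.3 400.6]
[226.  314.6]
[346.3 331.3]
[[0.6254 0.2169 0.1559]
 [0.5617 0.2096 0.1559]] [0.59354084 0.21326147 0.1559    ]
```

Run:
```python
from h import *
s=pickle.load(open("side4.pkl","rb"));crop(s,260,290,270,320,14,"pics/z4.png")
```

```text
(no output)
```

View pics/z4.png

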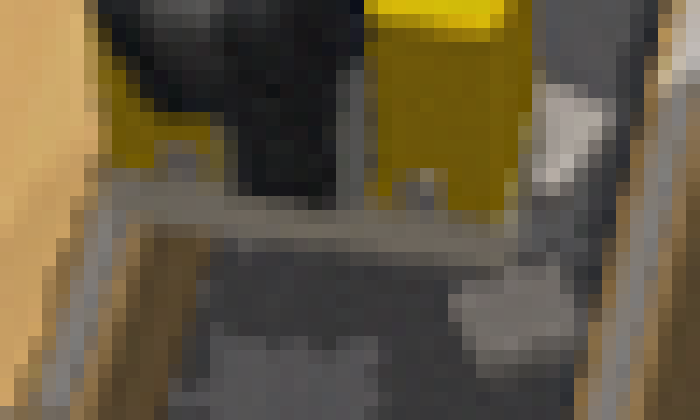

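Emit:
apply_moves(moves=[0.015,-0.003,0.001,0,0,-0.005,0,0.015,0,0,0.006,0,0,0,0.015,0,0,0.01,0,0,0,0.015,0,0,0.01,0,0,0,0.015,0,0,0.01,0,0,0,0.015,0,0,0.005,0,0,0,0.015,0,0,0,0,0,0,0.015,0,0,0,0,0,0])

```text
clock: 20.45
position: [0.5947, 0.2063, 0.1275]
ee_rot: [-0.001, -0.02, 1.0, -0.001]
contact_force: [0.3, 0.3, -3.1]
width: 0.025
```

```bash
python3 go.py .5945 .2059 .085 92.4
```

```text
clock 20.45 pos [0.5947 0.2063 0.1275] yaw 92.35 w 0.025 F [ 0.3  0.3 -3.1] q6 -1.39
shift cur tool mm [ 0.1 -0.3 42.5] in target tool mm [ 0.2 -0.4 42.5] rotvec [-0.0022 -0.0025 -0.0009]
```

Emit:
apply_moves(moves=[0.015,0,0,0.004,0,0,0,0.015,0,0,0.008,0,0,0,0.015,0,0,0.01,0,0,0,0.015,0,0,0.01,0,0,0,0.015,0,0,0.005,0,0,0,0.015,0,0,0,0,0,0,0.015,0,0,0,0,0,0,0.015,0,0,0,0,0,0])

```text
clock: 21.12
position: [0.5948, 0.2062, 0.0862]
ee_rot: [-0.001, -0.02, 1.0, -0.001]
contact_force: [0.4, -1.5, -1.2]
width: 0.0251
```

```bash
python3 go.py .5945 .2059 .079 92.4;python3 - <<'E'
from h import *
from rig import imaging
d=imaging.get_image("side"); crop(d,200,330,240,370,5,f"pics/side5.png")
E
```

```text
clock 21.12 pos [0.5948 0.2062 0.0862] yaw 92.34 w 0.0251 F [ 0.4 -1.5 -1.2] q6 -1.39
shift cur tool mm [ 0.3 -0.3  7.2] in target tool mm [ 0.3 -0.3  7.2] rotvec [-0.0023 -0.0026 -0.001 ]
```

View pics/side5.png

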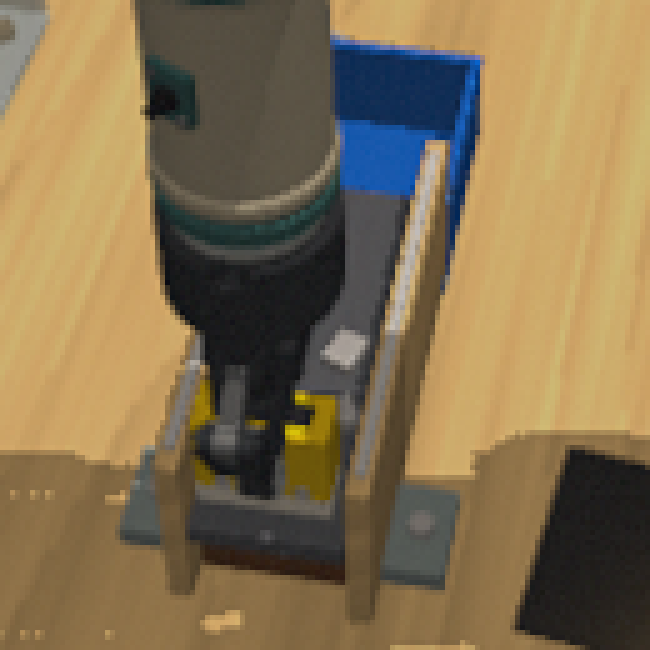

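Emit:
apply_moves(moves=[0.015,0,0,0.003,0,0,0,0.015,0,0,0.003,0,0,0,0.015,0,0,0.002,0,0,0,0.015,0,0,0.001,0,0,0,0.015,0,0,0.001,0,0,0,0.015,0,0,0,0,0,0,0.015,0,0,0,0,0,0,0.015,0,0,0,0,0,0])

```text
clock: 21.83
position: [0.5961, 0.2065, 0.0783]
ee_rot: [0.001, -0.02, 1.0, -0.001]
contact_force: [-0.4, -0.2, -0.3]
width: 0.0251
```

Emit:
apply_moves(moves=[0.015,0,0,0.002,0,0,0,0.015,0,0,0.001,0,0,0,0.015,0,0,0.001,0,0,0,0.015,0,0,0,0,0,0,0.015,0,0,0,0,0,0,0.015,0,0,0,0,0,0,0.015,0,0,0,0,0,0,0.015,0,0,0,0,0,0])

```text
clock: 22.5
position: [0.5962, 0.2065, 0.0774]
ee_rot: [0.002, -0.021, 1.0, -0.001]
contact_force: [-0.5, -0.8, 2.2]
width: 0.025
```

```bash
python3 go.py .6027 .007 .0755 92.4
```

```text
clock 22.5 pos [0.5962 0.2065 0.0774] yaw 92.36 w 0.025 F [-0.5 -0.8  2.2] q6 -1.39
shift cur tool mm [   1.8 -199.6    2.2] in target tool mm [   1.9 -199.6    1.9] rotvec [-0.0011  0.0039 -0.0008]
```

Emit:
apply_moves(moves=[0.015,0,0,0.003,0,0,0,0.015,0,0,0.002,0,0,0,0.015,0,0,0.001,0,0,0,0.015,0,0,0.001,0,0,0,0.015,0,0,0,0,0,0,0.015,0,0,0,0,0,0,0.015,0,0,0,0,0,0,0.015,0,0,0,0,0,0])

```text
clock: 23.17
position: [0.5963, 0.2065, 0.0772]
ee_rot: [0.003, -0.021, 1.0, -0.0]
contact_force: [-1.4, -0.7, 2.7]
width: 0.0251
```

```bash
python3 go.py .6027 .007 .0755 92.4
```

```text
clock 23.17 pos [0.5963 0.2065 0.0772] yaw 92.36 w 0.0251 F [-1.4 -0.7  2.7] q6 -1.39
shift cur tool mm [   1.8 -199.6    1.8] in target tool mm [   1.9 -199.6    1.7] rotvec [-0.0008  0.0064 -0.0006]
```

Emit:
apply_moves(moves=[0.015,0,0,0.002,0,0,0,0.015,0,0,0.002,0,0,0,0.015,0,0,0.002,0,0,0,0.015,0,0,0.002,0,0,0,0.015,0,0,0.002,0,0,0,0.015,0,0,0.002,0,0,0,0.015,0,0,0.002,0,0,0,0.015,0,0,0.002,0,0,0])

```text
clock: 23.83
position: [0.5964, 0.2066, 0.0735]
ee_rot: [0.005, -0.021, 1.0, -0.0]
contact_force: [-5.2, -2.1, 16.5]
width: 0.0254
```

```bash
python3 go.py .6027 .007 .0755 92.4
```

```text
clock 23.83 pos [0.5964 0.2066 0.0735] yaw 92.37 w 0.0254 F [-5.2 -2.1 16.5] q6 -1.39
shift cur tool mm [   1.9 -199.6   -1.9] in target tool mm [   2.1 -199.6   -2. ] rotvec [-0.0003  0.01   -0.0006]
```

Emit:
apply_moves(moves=[0.015,0,-0.002,0,0,0.001,0,0.015,0,-0.004,0.0005,0,0.001,0,0.015,0,-0.004,0.001,0,0.001,0,0.015,0,-0.004,0.001,0,0.001,0,0.015,0,-0.004,0.001,0,0.001,0,0.015,0,-0.004,0.001,0,0.001,0,0.015,0,-0.004,0.001,0,0.001,0,0.015,0,-0.004,0.001,0,0.001,0])

```text
clock: 24.5
position: [0.5993, 0.1957, 0.0757]
ee_rot: [0.006, -0.015, 1.0, 0.019]
contact_force: [-3.6, 6.8, 10.4]
width: 0.0253
```

```bash
python3 go.py .6027 .007 .0755 92.4
```

```text
clock 24.5 pos [0.5993 0.1957 0.0757] yaw 91.77 w 0.0253 F [-3.6  6.8 10.4] q6 -1.44
shift cur tool mm [   2.4 -188.6   -6.9] in target tool mm [   4.5 -188.7    0.2] rotvec [ 0.0371  0.0125 -0.0112]
```

Emit:
apply_moves(moves=[0.015,0.002,-0.005,0.001,0.012,0.003,-0.004,0.015,0.002,-0.006,0.001,0.012,0.003,-0.004,0.015,0.002,-0.006,0.001,0.01,0.003,-0.004,0.015,0.001,-0.006,0.001,0.01,0.003,-0.003,0.015,0.001,-0.006,0.001,0.01,0.002,-0.002,0.015,0.001,-0.006,0.001,0.01,0.002,-0.002,0.015,0.001,-0.006,0.001,0.01,0.002,-0.002,0.015,0.001,-0.006,0.001,0.01,0.002,-0.002])

```text
clock: 25.17
position: [0.6003, 0.1693, 0.076]
ee_rot: [0.01, -0.021, 1.0, -0.004]
contact_force: [-2.6, 5.9, 7.7]
width: 0.0253
```

```bash
python3 go.py .6027 .007 .0755 92.4
```

```text
clock 25.17 pos [0.6003 0.1693 0.076 ] yaw 92.35 w 0.0253 F [-2.6  5.9  7.7] q6 -1.44
shift cur tool mm [   4.3 -162.3    1.8] in target tool mm [   4.4 -162.3    0.5] rotvec [-0.0083  0.0203 -0.0008]
```

Emit:
apply_moves(moves=[0.015,0.002,-0.006,0.001,0.006,0.006,-0.001,0.015,0.002,-0.006,0.001,0.006,0.006,-0.001,0.015,0.002,-0.006,0.001,0.006,0.006,-0.001,0.015,0.002,-0.006,0.001,0.006,0.006,-0.001,0.015,0.002,-0.006,0.001,0.006,0.005,-0.001,0.015,0.002,-0.006,0.001,0.006,0.005,-0.001,0.015,0.002,-0.006,0.001,0.006,0.005,-0.001,0.015,0.002,-0.006,0.001,0.006,0.005,-0.001])

```text
clock: 25.83
position: [0.6, 0.1386, 0.0764]
ee_rot: [0.005, -0.019, 1.0, -0.011]
contact_force: [-0.9, 3.9, 7.1]
width: 0.0254
```

```bash
python3 go.py .6027 .007 .0755 92.4
```

```text
clock 25.83 pos [0.6    0.1386 0.0764] yaw 92.14 w 0.0254 F [-0.9  3.9  7.1] q6 -1.47
shift cur tool mm [   2.2 -131.5    3.8] in target tool mm [   2.8 -131.6    0.9] rotvec [-0.0224  0.0098 -0.0043]
```

Emit:
apply_moves(moves=[0.015,0.001,-0.006,0.0012,-0.002,0.005,-0.002,0.015,0.001,-0.006,0.0012,0,0.005,-0.002,0.015,0.001,-0.006,0.0012,0.001,0.004,-0.002,0.015,0.001,-0.006,0.0012,0.001,0.004,-0.002,0.015,0.001,-0.006,0.0012,0.002,0.004,-0.001,0.015,0.001,-0.006,0.0012,0.002,0.004,-0.001,0.015,0.001,-0.006,0.0012,0.002,0.004,-0.001,0.015,0.001,-0.006,0.0012,0.002,0.004,-0.001])

```text
clock: 26.5
position: [0.603, 0.1098, 0.0753]
ee_rot: [-0.0, -0.019, 1.0, 0.004]
contact_force: [-2.4, 7.0, 10.0]
width: 0.0256
```

```bash
python3 go.py .6027 .007 .0755 92.4;python3 - <<'E'
from h import *
from rig import imaging
for n,b in(("top",(150,270,200,360)),("side",(180,330,220,380))):
    d=imaging.get_image(n); crop(d,*b,4,f"pics/{n}6.png")
E
```

```text
clock 26.5 pos [0.603  0.1098 0.0753] yaw 92.22 w 0.0256 F [-2.4  7.  10. ] q6 -1.55
shift cur tool mm [   4.3 -102.7   -1.1] in target tool mm [   4.6 -102.6   -0.2] rotvec [ 0.0085 -0.0001 -0.0031]
```

View pics/top6.png

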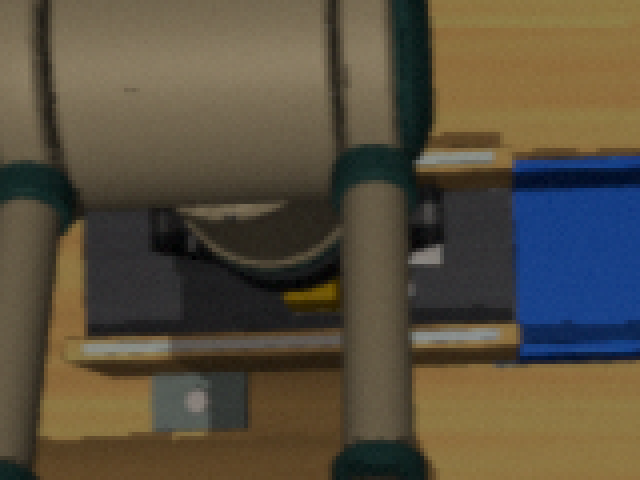

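View pics/side6.png

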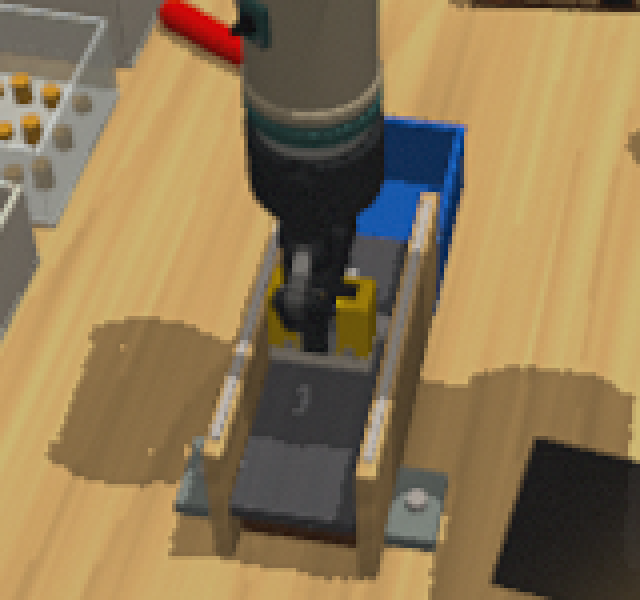

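Emit:
apply_moves(moves=[0.015,0.002,-0.006,0.001,0.003,0.004,-0.002,0.015,0.002,-0.006,0.001,0.004,0.004,-0.002,0.015,0.002,-0.006,0.001,0.004,0.004,-0.002,0.015,0.002,-0.006,0.001,0.004,0.004,-0.002,0.015,0.002,-0.006,0.001,0.004,0.004,-0.002,0.015,0.002,-0.006,0.001,0.004,0.004,-0.002,0.015,0.002,-0.006,0.001,0.004,0.004,-0.002,0.015,0.002,-0.006,0.001,0.004,0.004,-0.002])

```text
clock: 27.27
position: [0.6044, 0.078, 0.076]
ee_rot: [0.003, -0.023, 1.0, 0.004]
contact_force: [-0.3, 5.0, 7.4]
width: 0.0249
```

```bash
python3 go.py .6027 .007 .0755 92.4
```

```text
clock 27.27 pos [0.6044 0.078  0.076 ] yaw 92.69 w 0.0249 F [-0.3  5.   7.4] q6 -1.61
shift cur tool mm [  5.  -70.9  -0.1] in target tool mm [  4.6 -70.9   0.5] rotvec [0.0076 0.0059 0.005 ]
```

Emit:
apply_moves(moves=[0.015,0.003,-0.006,0.0012,0.004,0.005,0,0.015,0.003,-0.006,0.0012,0.004,0.005,0,0.015,0.003,-0.006,0.0012,0.004,0.005,0,0.015,0.003,-0.006,0.0012,0.004,0.005,0,0.015,0.002,-0.006,0.0012,0.004,0.004,0,0.015,0.002,-0.006,0.0012,0.004,0.004,0,0.015,0.002,-0.006,0.0012,0.004,0.004,0,0.015,0.002,-0.006,0.0012,0.004,0.004,0])

```text
clock: 27.93
position: [0.6042, 0.0451, 0.0757]
ee_rot: [0.006, -0.017, 1.0, 0.003]
contact_force: [0.4, 5.5, 8.4]
width: 0.0254
```

```bash
python3 go.py .6027 .007 .0755 92.4
```

```text
clock 27.93 pos [0.6042 0.0451 0.0757] yaw 91.95 w 0.0254 F [0.4 5.5 8.4] q6 -1.65
shift cur tool mm [  2.8 -38.   -0.1] in target tool mm [  3.1 -38.    0.2] rotvec [ 0.0056  0.012  -0.0079]
```

Emit:
apply_moves(moves=[0.015,0.002,-0.006,0.0012,0.004,0.006,-0.003,0.015,0.002,-0.006,0.0012,0.004,0.006,-0.003,0.015,0.002,-0.006,0.0012,0.004,0.005,-0.003,0.015,0.002,-0.006,0.0012,0.004,0.005,-0.003,0.015,0.002,-0.006,0.0012,0.004,0.004,-0.002,0.015,0.002,-0.006,0.0012,0.004,0.004,-0.001,0.015,0.002,-0.006,0.0012,0.004,0.004,-0.001,0.015,0.002,-0.005,0.0012,0.004,0.004,-0.001])

```text
clock: 28.6
position: [0.6058, 0.0132, 0.0757]
ee_rot: [0.006, -0.019, 1.0, 0.002]
contact_force: [-1.0, 5.5, 9.0]
width: 0.0258
```

```bash
python3 go.py .6027 .007 .0755 92.4;python3 - <<'E'
from h import *
from rig import imaging
for n,b in(("top",(150,270,250,410)),("side",(180,330,220,380))):
    d=imaging.get_image(n); crop(d,*b,4,f"pics/{n}7.png")
E
```

```text
clock 28.6 pos [0.6058 0.0132 0.0757] yaw 92.18 w 0.0258 F [-1.   5.5  9. ] q6 -1.71
shift cur tool mm [ 3.4 -6.1  0.2] in target tool mm [ 3.4 -6.1  0.2] rotvec [ 0.0031  0.0111 -0.0038]
```

View pics/top7.png

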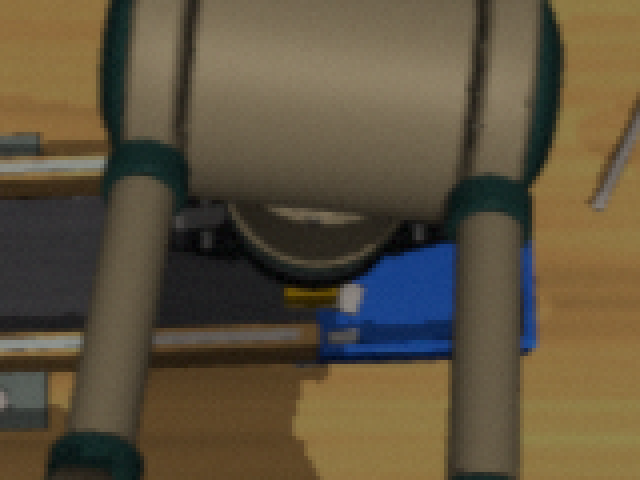

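View pics/side7.png

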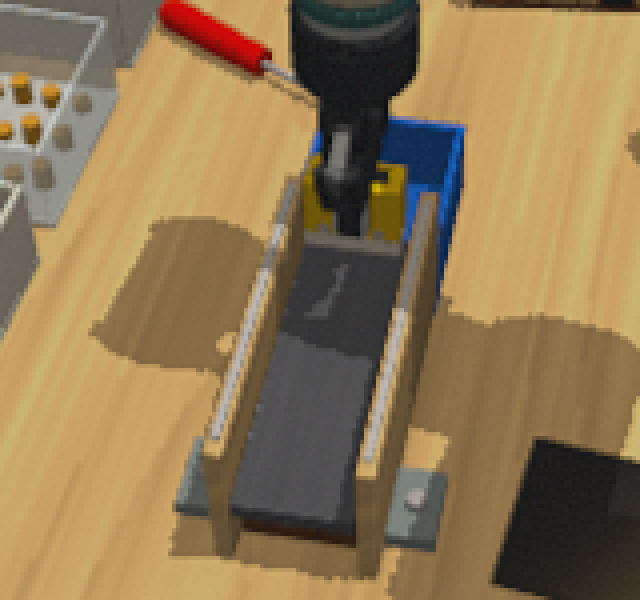

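Emit:
apply_moves(moves=[0.015,0.002,-0.006,0.001,0.004,0.005,-0.002,0.015,0.002,-0.004,0.001,0.004,0.005,-0.002,0.015,0.001,-0.002,0.001,0.003,0.003,0,0.015,0,-0.001,0.001,0,0,0,0.015,0,-0.001,0.001,0,0,0,0.015,0,0,0.001,0,0,0,0.015,0,0,0.0005,0,0,0,0.015,0,0,0,0,0,0])

```text
clock: 29.37
position: [0.606, 0.0055, 0.0761]
ee_rot: [0.005, -0.019, 1.0, 0.002]
contact_force: [-2.5, 0.6, 7.1]
width: 0.0256
```

```bash
python3 go.py .6027 .007 .0755 92.4
```

```text
clock 29.37 pos [0.606  0.0055 0.0761] yaw 92.15 w 0.0256 F [-2.5  0.6  7.1] q6 -1.72
shift cur tool mm [3.3 1.6 0.5] in target tool mm [3.3 1.6 0.6] rotvec [ 0.0035  0.0098 -0.0045]
```

Emit:
apply_moves(moves=[0.015,0,0,-0.003,0,0,0,0.015,0,0,-0.006,0,0,0,0.015,0,0,-0.01,0,0,0,0.015,0,0,-0.015,0,0,0,0.015,0,0,-0.02,0,0,0,0.015,0,0,-0.025,0,0,0,0.015,0,0,-0.02,0,0,0,0.015,0,0,-0.01,0,0,0])

```text
clock: 30.03
position: [0.6036, 0.0051, 0.1834]
ee_rot: [0.0, -0.019, 1.0, 0.002]
contact_force: [1.2, 0.4, -1.6]
width: 0.0254
```

```bash
python3 go.py .431 .161 .2 92.4
```

```text
clock 30.03 pos [0.6036 0.0051 0.1834] yaw 92.13 w 0.0254 F [ 1.2  0.4 -1.6] q6 -1.72
shift cur tool mm [166.7 162.3 -15.9] in target tool mm [165.9 163.  -16.6] rotvec [ 0.0049  0.0004 -0.0048]
```

Emit:
apply_moves(moves=[0.015,0.018,0.018,0,0,0,0,0.015,0.025,0.025,0,0,0,0,0.015,0.025,0.025,0,0,0,0,0.015,0.025,0.025,0,0,0,0,0.015,0.025,0.025,0,0,0,0,0.015,0.025,0.025,0,0,0,0,0.015,0.01,0.01,0,0,0,0,0.015,0,0,0,0,0,0])

```text
clock: 30.7
position: [0.4431, 0.1553, 0.183]
ee_rot: [0.005, -0.015, 1.0, 0.002]
contact_force: [-1.2, 0.9, -2.3]
width: 0.0251
```

```bash
python3 go.py .431 .161 .05 92.4;python3 - <<'E'
from h import *
from rig import imaging
for n,b in(("top",(150,270,250,410)),("side",(180,330,220,380))):
    d=imaging.get_image(n); crop(d,*b,4,f"pics/{n}8.png")
E
```

```text
clock 30.7 pos [0.4431 0.1553 0.183 ] yaw 91.77 w 0.0251 F [-1.2  0.9 -2.3] q6 -1.42
shift cur tool mm [ 13.2   5.6 132.9] in target tool mm [ 11.8   6.2 133. ] rotvec [ 0.0036  0.0097 -0.0109]
```

View pics/top8.png

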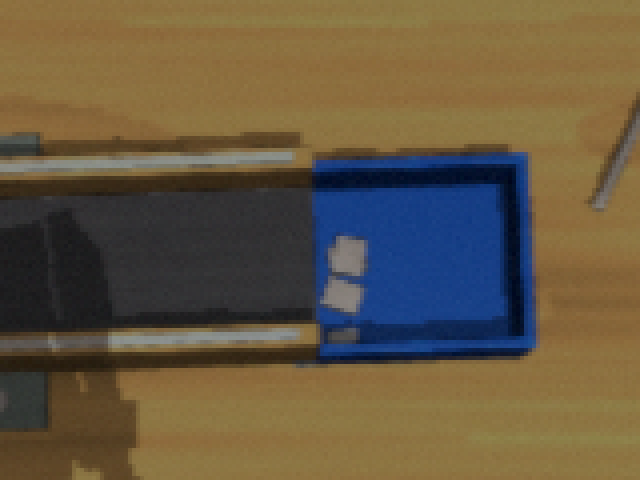

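View pics/side8.png

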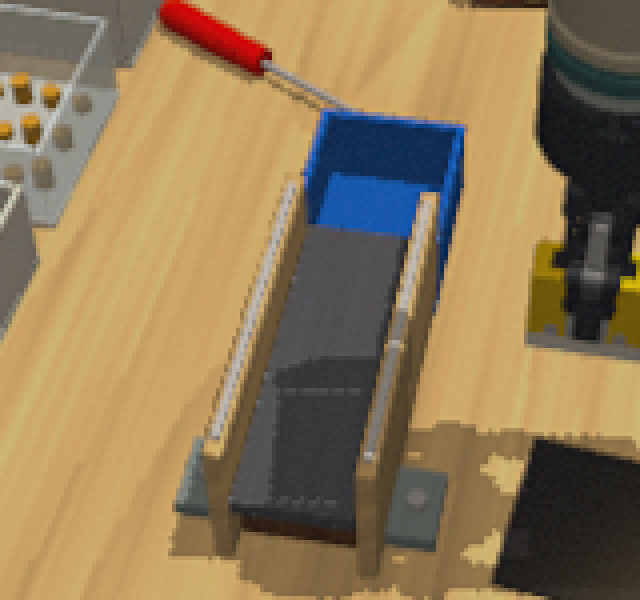

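Run:
```python
from h import *
from rig import imaging
d=imaging.get_image("top"); crop(d,200,245,322,350,16,f"pics/z8.png");pickle.dump(d,open("top8.pkl","wb"))
P=cloud(d);print((P[205:238,328:344,2]*1000).round(0).astype(int))
```

```text
[[  7   4   1   1   7   5   6   1   1   1   2   4   4   3   2   3]
 [  4   5   3   4   4   3   4   5   5   4   4   2   4   1   6   5]
 [  2   2   4   2   7   5   6   2   3   2   4   4   5   3   2   5]
 [  2   1   4   2   2   2   5   3   5   4   5   5   4   6   4   1]
 [  4   7   5   3   4   4  20  18  20  23  16   4   2   1   2   1]
 [  3   3   5   3   1   3  19  20  20  19  19  22  19   6   7   5]
 [  4   4   3   2  11  16  20  19  18  19  20  19  21   3   5   5]
 [  3   3   2  12  14  22  21  15  21  20  18  23  23   5   2   2]
 [  3   5   3   3  11  19  19  21  23  20  21  19  20   5   3   3]
 [ 60   6   3   2  14  21  20  19  19  22  18  22  19   5   5   0]
 [ 56   5   4   4  11  21  23  19  17  20  18  18  19   4   4   5]
 [ 58   8   5   3  11  22  19  18  22  17  18  18  13  10   1   3]
 [ 61   0   2   3   9  19  17  21  19  21  18  18  16  10   6   4]
 [ 59   4   5   2  13  11  16  19  18  18  17  19   4   4   6   2]
 [ 58   4   2   6  11  12   0   4   2   3   2   2   5   2   2   3]
 [ 60   3   3   2  12  13  13  13  13   4   4   3   5   4   4   6]
 [ 60   3   4  10  11  12  1
[... 411 characters left out ...]
  13  10   4   3   5   5   3]
 [ 59   1   5   6   2   4   2   2   3  10  11   3   5   2   4   5]
 [ 61   2   4   3   3   2   2   3   6   4   2   6   2   1 958   5]
 [101   4   7   2   3   5   0   2   4   3   2   2   5   1   2   5]
 [103 100   3   3   2   6   3   3   4   0   2   5   6   4   3   4]
 [102 101   5   2   5   5  23  21  21  22  25   4   4   5   6   3]
 [102 102   4  21  25  23  25  26  26  25  23   5   5   1   2   5]
 [100 106   5  20  22  25  23  26  24  23  24   5   7   5   1   3]
 [100 103   6  15  21  23  23  25  24  23  25   4   3   4  54  59]
 [103  97  61  58  61  59  60  62  60  60  59  60  58  59  58  59]
 [ 80  57  60  61  63  60  59  61  56  60  58  61  62  63  61  59]]
```

View pics/z8.png

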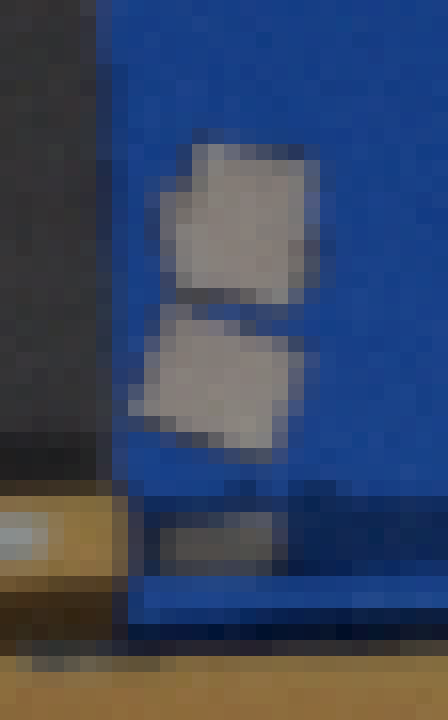

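Emit:
apply_moves(moves=[0.015,0.01,0.005,0.008,0.003,0.009,-0.01,0.015,0.002,0.001,0.016,0,0,0,0.015,0,0,0.02,0,0,0,0.015,0,0,0.02,0,0,0,0.015,0,0,0.02,0,0,0,0.015,0,0,0.015,0,0,0,0.015,0,0,0.006,0,0,0,0.015,0,0,0,0,0,0])

```text
clock: 31.52
position: [0.4418, 0.1549, 0.0716]
ee_rot: [0.003, -0.015, 1.0, -0.001]
contact_force: [0.4, -0.5, -2.0]
width: 0.0255
```

```bash
python3 go.py .431 .161 .023 92.4
```

```text
clock 31.52 pos [0.4418 0.1549 0.0716] yaw 91.73 w 0.0255 F [ 0.4 -0.5 -2. ] q6 -1.41
shift cur tool mm [11.   6.6 48.5] in target tool mm [10.6  6.6 48.6] rotvec [-0.0024  0.0064 -0.0117]
```

Emit:
apply_moves(moves=[0.015,0.006,0.004,0,0,0.006,0,0.015,0.004,0.003,0.005,0,0,0,0.015,0,0,0.01,0,0,0,0.015,0,0,0.012,0,0,0,0.015,0,0,0.01,0,0,0,0.015,0,0,0.004,0,0,0,0.015,0,0,0,0,0,0,0.015,0,0,0,0,0,0])

```text
clock: 32.18
position: [0.4346, 0.1637, 0.0329]
ee_rot: [0.005, -0.014, 1.0, 0.0]
contact_force: [0.5, -1.4, -2.3]
width: 0.0254
```

```bash
python3 go.py .431 .161 .023 92.4
```

```text
clock 32.18 pos [0.4346 0.1637 0.0329] yaw 91.63 w 0.0254 F [ 0.5 -1.4 -2.3] q6 -1.39
shift cur tool mm [ 3.8 -2.6  9.8] in target tool mm [ 3.7 -2.5  9.9] rotvec [-0.0001  0.0093 -0.0134]
```

Emit:
apply_moves(moves=[0.015,0.002,0,0.002,0,0.008,0,0.015,0,0,0.003,0,0,0,0.015,0,0,0.002,0,0,0,0.015,0,0,0.002,0,0,0,0.015,0,0,0,0,0,0,0.015,0,0,0,0,0,0,0.015,0,0,0,0,0,0,0.015,0,0,0,0,0,0])

```text
clock: 32.85
position: [0.4344, 0.1643, 0.0254]
ee_rot: [0.003, -0.014, 1.0, 0.001]
contact_force: [-0.6, -0.5, -1.8]
width: 0.0255
```

```bash
python3 go.py .431 .161 .023 92.4
```

```text
clock 32.85 pos [0.4344 0.1643 0.0254] yaw 91.64 w 0.0255 F [-0.6 -0.5 -1.8] q6 -1.39
shift cur tool mm [ 3.5 -3.2  2.4] in target tool mm [ 3.5 -3.1  2.4] rotvec [ 0.001   0.0059 -0.0133]
```

Emit:
apply_moves(moves=[0.015,0,0,0.0015,0,0.005,0,0.015,0,0,0.001,0,0,0,0.015,0,0,0.0005,0,0,0,0.015,0,0,0,0,0,0,0.015,0,0,0,0,0,0,0.015,0,0,0,0,0,0,0.015,0,0,0,0,0,0,0.015,0,0,0,0,0,0])

```text
clock: 33.52
position: [0.4348, 0.1643, 0.0228]
ee_rot: [0.001, -0.014, 1.0, 0.001]
contact_force: [-0.9, 0.3, -1.2]
width: 0.0253
```

Emit:
apply_moves(moves=[0.015,0,0,0.001,0,0,0,0.015,0,0,0,0,0,0,0.015,0,0,0,0,0,0,0.015,0,0,0,0,0,0,0.015,0,0,0,0,0,0,0.015,0,0,0,0,0,0,0.015,0,0,0,0,0,0,0.015,0,0,0,0,0,0])

```text
clock: 34.18
position: [0.435, 0.1643, 0.0228]
ee_rot: [0.001, -0.014, 1.0, 0.001]
contact_force: [-0.8, -0.0, -0.2]
width: 0.0256
```

Emit:
apply_moves(moves=[0.085,0,0,0,0,0,0,0.085,0,0,0,0,0,0,0.085,0,0,0,0,0,0,0.085,0,0,0,0,0,0,0.085,0,0,0,0,0,0,0.085,0,0,0,0,0,0,0.085,0,0,0,0,0,0,0.085,0,0,0,0,0,0])

```text
clock: 34.85
position: [0.4361, 0.1646, 0.0233]
ee_rot: [0.002, -0.014, 1.0, 0.001]
contact_force: [-0.3, 0.0, -0.6]
width: 0.0851
```

Emit:
apply_moves(moves=[0.085,0,0,-0.005,0,0,0,0.085,0,0,-0.012,0,0,0,0.085,0,0,-0.018,0,0,0,0.085,0,0,-0.025,0,0,0,0.085,0,0,-0.025,0,0,0,0.085,0,0,-0.025,0,0,0,0.085,0,0,-0.02,0,0,0,0.085,0,0,0,0,0,0])

```text
clock: 35.52
position: [0.4338, 0.1639, 0.1597]
ee_rot: [-0.001, -0.014, 1.0, 0.0]
contact_force: [0.8, -0.4, 0.0]
width: 0.085
```

Emit:
apply_moves(moves=[0.085,0.01,-0.02,-0.01,0,0,0,0.085,0,-0.035,0,0,0,0,0.085,0,-0.035,0,0,0,0,0.085,0,-0.035,0,0,0,0,0.085,0,-0.025,0,0,0,0,0.085,0,0,0,0,0,0,0.085,0,0,0,0,0,0,0.085,0,0,0,0,0,0])

```text
clock: 36.18
position: [0.4273, 0.0094, 0.1696]
ee_rot: [0.001, -0.016, 1.0, 0.001]
contact_force: [0.6, 0.1, 0.5]
width: 0.0847
```

```bash
python3 go.py .431 .161 .2 92.4;python3 - <<'E'
from h import *
from rig import imaging
for n,b in(("top",(150,330,190,410)),("side",(140,390,220,460))):
    d=imaging.get_image(n); crop(d,*b,2 if n=="side" else 3,f"pics/{n}9.png");pickle.dump(d,open(n+"9.pkl","wb"))
E
```

```text
clock 36.18 pos [0.4273 0.0094 0.1696] yaw 91.82 w 0.0847 F [0.6 0.1 0.5] q6 -1.75
shift cur tool mm [ -8.6 151.5 -30.1] in target tool mm [-10.1 151.3 -30.4] rotvec [ 0.0024  0.0019 -0.0101]
```

View pics/top9.png

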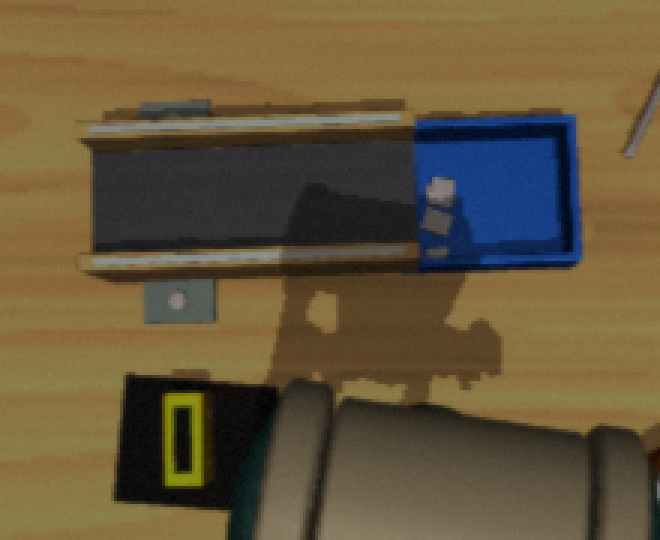

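View pics/side9.png

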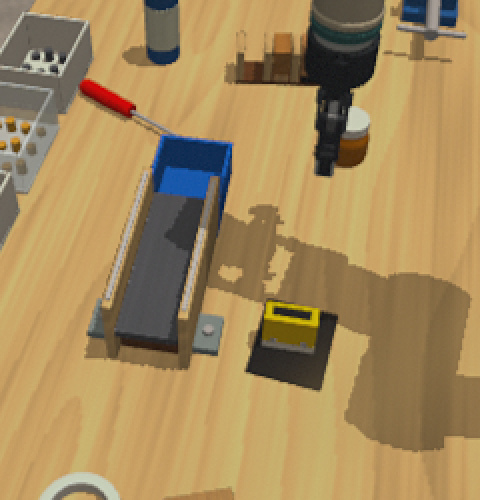

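Run:
```python
from h import *
d=pickle.load(open("top9.pkl","rb"));P=cloud(d)
a=np.radians(2.4);R=np.array([[np.cos(a),-np.sin(a)],[np.sin(a),np.cos(a)]])
m=np.zeros((480,640),bool);m[205:236,329:345]=1
m&=(P[...,2]>.008)&(P[...,2]<.035)
p=P[m];q=(p[:,:2]-[.5965,.118])@R-[0,-.159];print("chips catch range",q.min(0).round(3),q.max(0).round(3))
m=np.zeros((480,640),bool);m[275:320,235:262]=1;m&=(P[...,2]>.05)&(P[...,2]<.075);rect(P,m,"scr")
from rig import workorder
print(workorder.sign_off())
```

```text
chips catch range [-0.041  0.021] [0.015 0.045]
scr 428 [434.4 163.2] [60.1 26.3] 1.4 z [57.3 61.6 64.5]
the job is handed in; nothing more can be done
None
```

The job is done and handed in at about 36 s; the hand-in gave no verdict.

**What I did:** I took the scraper from the rack by its narrow ends, stood it on the mat and let go. I gripped it again by its broad faces and pressed it on the deck at about y = +88 mm. Then I wiped to about y = -112 mm, just past the deck's edge, and stood it back on the mat and let go.

**Last checks:**
- **Chips:** The deck is empty. All the chip surfaces I could measure lie inside the tray's limits. Three chip outlines show in the top view. The fourth chip I infer from the depth reading (surfaces at 12 and 20 mm), which shows one chip lying on another. One chip stands upright against the tray's side wall.
- **Scraper:** It stands upright within about 6 mm of the mat's centre, released, with the arm clear of it.
- **Pressing:** At the readings between moves during the wipe, the wrist showed about 7 to 10 N. Just before the wipe began it read about 16.5 N (roughly 18 N on the deck with the scraper's weight). I could not read the force within each move.

**Disagreements and slips:**
- The two cameras differed by about 3 mm in x, so I went with the side camera, which agreed with the arm.
- During the wipe the scraper ran about 4 mm off the channel's centre line.
- As the jaws closed for the second grip, the wrist force read 38.8 N in one reading, with the scraper on the mat. It was back to about 0 at the next reading.
- I did not measure the bystanders at the end. The can, rack blocks, driver and jar showed no visible displacement in the last picture; the carton and tape were mostly out of its crop.

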